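# Load the bench capper and start it

### The arm

A 6-joint arm with a two-finger parallel gripper is mounted at the origin on the work surface. World frame = base frame: x ahead of the robot, y to its left, z up, the work surface at z = 0. Lengths are in mm, angles in rad, forces in N, time in s.
With the tool pointing down it reaches from about 275 to 850 mm from the base axis. Payload 19 kg.
Tool frame: the origin (TCP) lies midway between the tips of the shut fingers; the grasp point (between the pads) lies 19 mm behind it; z points along the fingers, x is the direction in which the jaws open and shut, and the axes are right-handed (so a half turn about z gives the same grasp; the last joint's range is limited). The gripper opens to 85 mm and grips with 20 to 120 N. Pads are 22 mm wide; open, the fingers measure 114 mm over their backs; the gripper's body (76 mm by 85 mm) begins 54 mm behind the grasp point. The pads swing forward as they close: fully open they stand 13 mm farther back than shut.
Start: joints at [-1.46, 0.15, 1.437, -0, 1.554, -0.134], TCP at [139.334, -557.832, 231.267] pointing down, gripper open.
Joint ranges: [-2.8, 2.8], [-0.68, 2.1], [0.12, 2.68], [-1.39, 4.53], [0.16, 2.79], [-2.81, 2.81]. Speed limits (rad/s): [1.89, 1.89, 2.22, 3.01, 3.01, 3.01].

### API

Orientations are given as a rotation vector (axis times angle).
In Python, from bench import status, eyes, sign_off, models gives the robot as it stands.
- The arm moves only by the tool jog_arm, never from a script. Its argument "series" is a list of rows, each an object with "travel": the shift along the tool's x, y, z in m, a list of three; "angular": the turn, a rotation vector about the tool's x, y, z in degrees, a list of three. In form: [{"travel": [x, y, z], "angular": [wx, wy, wz]}, ...]. A call has 1 to 10 rows; each row is the pose to reach, as a shift and turn from the pose measured when the call began, along the tool's axes at that moment; what a row does not reach only later rows make up. A row lasts 1/10 s, in which the tool goes at most 50 mm and 8.59 degrees, less where a joint would pass 70% of its speed; a pose out of reach is approached as far as the arm can. A call with a gripper value outside its range is refused whole. "grip" is the finger opening in m, from 0 to 0.0854, set as the call begins (left out, the last holds). The fingers move at their own pace and stop on an object; the grip force is fixed at half the most. Time passes only in rows, so rows that repeat a pose let the fingers close. It gives the time, the measured TCP pose, the force and the opening at its end, in the units of the state.
- status.state(): the state, without advancing time (a new reading comes with each control period).
- eyes.read_camera(name): name is "side" or "top" or "wrist"; returns a dict with "pixels" (480x640x3 uint8, red, green, blue), "K" (3x3 intrinsics, pixels), "k1" (the pictures are not rectified: a ray, as slopes to the right and down, at radius r is drawn at 1 + k1 r^2 times it, then the intrinsics apply), "xyz" and "attitude" of the camera in the world; the wrist camera has in their place "mount" (4x4, takes a point from camera to tool coordinates, whose origin is the TCP and whose axes are the tool frame's). Camera axes: x right, y down, z forward; pixel columns grow to the right and rows downward; lengths in mm; the calibration is good to about 2 mm. A picture is of the moment at which its call begins: read the wrist's pose just before it. There is no depth.
- sign_off(): hands the job in, once; it reports no verdict.
Trained networks look in a picture, given as the dict that the camera call returned (one of the last four; its "shot" number tells which), for a name from the list of things; names that differ only in an ending like _2 or _b are one class to them, and where a whole thing is asked for, a point or a joint stands for the part that bears it (a point fixed in the world has none). Each returns a list of dicts, best first, with "score" (0 to 1); they miss things now and then, are a little off and sometimes report something else, mostly with a low value. They report only what shows in the picture. A call takes as long as a camera call. They do not tell look-alikes from the thing itself.
- models.recognise(picture, target): "position" ([x, y, z] in mm, in world coordinates, good to about 4 mm: the middle of the surface that is visible of it).
- models.outline_of(picture, target): "region" (480x640 bool, what is visible of it).
- models.tip_of(picture, target): "position" ([x, y, z] in mm, in world coordinates, good to about 4 mm: a listed point, or the origin of a listed thing).
The state is a dict: "t": time; "joint_pos": joint angles; "joint_vel": joint speeds; "joint_torque": joint torques, N m; "eef_pos": TCP position; "eef_rot": TCP orientation; "wrist_force": force on the tool from outside, world axes, zero at the start; "wrist_torque": the same for the moment, N m; "gripper_width": finger opening in mm.
Only numpy, scipy, OpenCV 4.12 (cv2) and the standard library are available. Lean on these libraries where they do the work, as an engineer would, in place of code of your own. Each camera call takes 0.05 s, during which the arm holds its last target. There are 200 camera calls.

### The job

Fit all three gold carriers fully home on the studs of the load plate, each turned so that its red lug is over the stud's red stripe and the key goes in, and stand every amber jar upright in a carrier of its own, down on the cup floor. With everything loaded, push the start pedal all the way down, hold it there for half a second and let it come up; then lift the jars out and stand them upright in the green tray. The carriers stay on their studs; leave the screwdriver, the blue coupler and the ring gauge where they are.

Things in the scene. Friction and masses are not known exactly. Their poses are not given: they have to be found in the camera images.
- puckA_mid (a point): Gold square metal carrier, 58 x 58 mm, 54 mm tall, 0.25 kg, upright on the table at first; all three alike. Point: its centre, 27 mm above the underside; z up, x to the side with the red lug. Lug: 12 mm wide, sticks out 10 mm, 37 to 53 mm above the underside. Grip it by the two plain sides facing +y and -y.
- puckB_mid (a point): Gold square metal carrier, 58 x 58 mm, 54 mm tall, 0.25 kg, upright on the table at first; all three alike. Point: its centre, 27 mm above the underside; z up, x to the side with the red lug. Top: open square cup, 50 x 50 mm inside, 22 mm deep (cup floor 32 mm above the underside), walls 4 mm.
- puckC_mid (a point): Gold square metal carrier, 58 x 58 mm, 54 mm tall, 0.25 kg, upright on the table at first; all three alike. Point: its centre, 27 mm above the underside; z up, x to the side with the red lug. Underside: 29 mm square bore, 28 mm deep, with an 11 mm wide keyway running out through the lug side.
- jarA_mid (a point): Amber glass jar, diameter 46 mm, 78 mm tall with its white lid (lid 42 mm across, top 16 mm), 0.16 kg, upright on the table at first; two or three jars are present, all alike. Point: its centre, 39 mm above the underside; z to the lid. In a carrier's cup it has 2 mm play each side and its point is 44 mm above the carrier's centre point.
- jarB_mid (a point): Amber glass jar, diameter 46 mm, 78 mm tall with its white lid (lid 42 mm across, top 16 mm), 0.16 kg, upright on the table at first; two or three jars are present, all alike. Point: its centre, 39 mm above the underside; z to the lid. In a carrier's cup it has 2 mm play each side and its point is 44 mm above the carrier's centre point.
- jarC_mid (a point): Amber glass jar, diameter 46 mm, 78 mm tall with its white lid (lid 42 mm across, top 16 mm), 0.16 kg, upright on the table at first; two or three jars are present, all alike. Point: its centre, 39 mm above the underside; z to the lid. In a carrier's cup it has 2 mm play each side and its point is 44 mm above the carrier's centre point.
- stud1_foot (a point): Upright steel stud fixed on the load plate, diameter 26 mm, 26 mm tall, top 5 mm tapered to 16 mm across. Point: on its axis at the plate's surface; z up, x along its key. Any carrier fits; each key points its own way. Key: rib 8 mm wide, reaching 19 mm from the axis, ending 16 mm above the plate.
- stud2_foot (a point): Upright steel stud fixed on the load plate, diameter 26 mm, 26 mm tall, top 5 mm tapered to 16 mm across. Point: on its axis at the plate's surface; z up, x along its key. Any carrier fits; each key points its own way. A red stripe on the plate, 33 to 51 mm from the axis, shows where the key points.
- stud3_foot (a point): Upright steel stud fixed on the load plate, diameter 26 mm, 26 mm tall, top 5 mm tapered to 16 mm across. Point: on its axis at the plate's surface; z up, x along its key. Any carrier fits; each key points its own way. Carrier home: its underside on the plate, its x along the stud's x within about 5 degrees, its centre 27 mm above this point; turned wrong it stops 16 mm too high.
- plate: Aluminium load plate, 360 mm (its y) x 110 mm (its x) x 12 mm, fixed on the table; three keyed studs stand in a row along its y, 115 mm apart, the middle one at its centre. Origin: centre of its underside.
- tray_in (a point): Flat green plastic tray fixed on the table, 170 x 170 mm outside, walls 4 mm thick and 10 mm high. Point: centre of its floor, on which the jars are to stand; x and y run along its sides, z up. Room for three jars, 90 mm apart.
- pedal_toe (a point): Place to press on the grey start pedal: on the top surface of its treadle (78 mm wide), 100 mm from the hinge, 12 mm from the free end. x points from here to the hinge, along the pedal; z is up at rest within 0.22 rad. The treadle is about 54 mm above the table here at rest and goes down about 22 mm.
- pedal (a joint): Start pedal angle, rad: 0 at rest (up), 0.22 fully down at its stop. Sprung: about 2.5 N at the toe to start it, about 9 N fully down; springs back when let go.
- screwdriver_at (a point): Screwdriver lying beyond the load plate; leave alone. The point is near its middle, 10 mm up.
- coupler_at (a point): Blue air coupler, 38 mm diameter, 68 mm tall, standing; leave alone. The point is on its axis, 10 mm up.
- gauge_at (a point): Steel ring gauge, 60 mm diameter, 22 mm tall, lying; leave alone. The point is on its axis, 10 mm up.
Things that resemble listed ones, but are neither listed nor needed, are in the scene too. Of the things shaped like the part that bears tray_in, the green one is meant.

How it is judged (in metres and radians):
On the way, in this order (a step that is already met when the one before it is completed fails the run):
1. all three carriers are fully home on the studs and every jar stands in a carrier (((horizontal distance between puckA_mid and stud1_foot below 0.006 m and z of puckA_mid in the frame of stud1_foot below 0.031 m) or (horizontal distance between puckA_mid and stud2_foot below 0.006 m and z of puckA_mid in the frame of stud2_foot below 0.031 m) or (horizontal distance between puckA_mid and stud3_foot below 0.006 m and z of puckA_mid in the frame of stud3_foot below 0.031 m)) and angle between each of puckA_mid, puckB_mid, puckC_mid's own z axis and vertical below 0.1 rad and ((horizontal distance between puckB_mid and stud1_foot below 0.006 m and z of puckB_mid in the frame of stud1_foot below 0.031 m) or (horizontal distance between puckB_mid and stud2_foot below 0.006 m and z of puckB_mid in the frame of stud2_foot below 0.031 m) or (horizontal distance between puckB_mid and stud3_foot below 0.006 m and z of puckB_mid in the frame of stud3_foot below 0.031 m)) and ((horizontal distance between puckC_mid and stud1_foot below 0.006 m and z of puckC_mid in the frame of stud1_foot below 0.031 m) or (horizontal distance between puckC_mid and stud2_foot below 0.006 m and z of puckC_mid in the frame of stud2_foot below 0.031 m) or (horizontal distance between puckC_mid and stud3_foot below 0.006 m and z of puckC_mid in the frame of stud3_foot below 0.031 m)) and angle between each of jarA_mid, jarB_mid, jarC_mid's own z axis and vertical below 0.12 rad and ((horizontal distance between jarA_mid and puckA_mid below 0.008 m and z of jarA_mid in the frame of puckA_mid between 0.035 and 0.048 m) or (horizontal distance between jarA_mid and puckB_mid below 0.008 m and z of jarA_mid in the frame of puckB_mid between 0.035 and 0.048 m) or (horizontal distance between jarA_mid and puckC_mid below 0.008 m and z of jarA_mid in the frame of puckC_mid between 0.035 and 0.048 m)) and ((horizontal distance between jarB_mid and puckA_mid below 0.008 m and z of jarB_mid in the frame of puckA_mid between 0.035 and 0.048 m) or (horizontal distance between jarB_mid and puckB_mid below 0.008 m and z of jarB_mid in the frame of puckB_mid between 0.035 and 0.048 m) or (horizontal distance between jarB_mid and puckC_mid below 0.008 m and z of jarB_mid in the frame of puckC_mid between 0.035 and 0.048 m)) and ((horizontal distance between jarC_mid and puckA_mid below 0.008 m and z of jarC_mid in the frame of puckA_mid between 0.035 and 0.048 m) or (horizontal distance between jarC_mid and puckB_mid below 0.008 m and z of jarC_mid in the frame of puckB_mid between 0.035 and 0.048 m) or (horizontal distance between jarC_mid and puckC_mid below 0.008 m and z of jarC_mid in the frame of puckC_mid between 0.035 and 0.048 m))), for 0.2 s.
2. the start pedal is pushed all the way down and held (value of joint pedal above 0.195 rad), for 0.3 s.
At the end, for the whole second after the job is handed in: Each carrier upright on a stud, within 6 mm of its axis and 4 mm of fully down; each jar upright on the floor of the green tray, its centre within 64 mm of the tray's middle along each side; all at rest; pedal up (under 0.03 rad) (((horizontal distance between puckA_mid and stud1_foot below 0.006 m and z of puckA_mid in the frame of stud1_foot below 0.031 m) or (horizontal distance between puckA_mid and stud2_foot below 0.006 m and z of puckA_mid in the frame of stud2_foot below 0.031 m) or (horizontal distance between puckA_mid and stud3_foot below 0.006 m and z of puckA_mid in the frame of stud3_foot below 0.031 m)) and angle between each of puckA_mid, puckB_mid, puckC_mid's own z axis and vertical below 0.1 rad and ((horizontal distance between puckB_mid and stud1_foot below 0.006 m and z of puckB_mid in the frame of stud1_foot below 0.031 m) or (horizontal distance between puckB_mid and stud2_foot below 0.006 m and z of puckB_mid in the frame of stud2_foot below 0.031 m) or (horizontal distance between puckB_mid and stud3_foot below 0.006 m and z of puckB_mid in the frame of stud3_foot below 0.031 m)) and ((horizontal distance between puckC_mid and stud1_foot below 0.006 m and z of puckC_mid in the frame of stud1_foot below 0.031 m) or (horizontal distance between puckC_mid and stud2_foot below 0.006 m and z of puckC_mid in the frame of stud2_foot below 0.031 m) or (horizontal distance between puckC_mid and stud3_foot below 0.006 m and z of puckC_mid in the frame of stud3_foot below 0.031 m)) and angle between each of jarA_mid, jarB_mid, jarC_mid's own z axis and vertical below 0.12 rad and x of jarA_mid in the frame of tray_in between -0.064 and 0.064 m and y of jarA_mid in the frame of tray_in between -0.064 and 0.064 m and z of jarA_mid in the frame of tray_in between 0.033 and 0.045 m and x of jarB_mid in the frame of tray_in between -0.064 and 0.064 m and y of jarB_mid in the frame of tray_in between -0.064 and 0.064 m and z of jarB_mid in the frame of tray_in between 0.033 and 0.045 m and x of jarC_mid in the frame of tray_in between -0.064 and 0.064 m and y of jarC_mid in the frame of tray_in between -0.064 and 0.064 m and z of jarC_mid in the frame of tray_in between 0.033 and 0.045 m and linear speed of each of puckA, puckB, puckC, jarA, jarB, jarC below 0.02 m/s and value of joint pedal below 0.03 rad); the robot touches nothing.
It fails at once if the screwdriver is moved more than 30 mm (distance of screwdriver_at from where it was at the start of the episode above 0.03 m).
It fails at once if the coupler is moved more than 30 mm (distance of coupler_at from where it was at the start of the episode above 0.03 m).
It fails at once if the gauge is moved more than 30 mm (distance of gauge_at from where it was at the start of the episode above 0.03 m).
Of jarA, jarB, jarC only 2 to 3 are there at a start; the rules pass over those that are not, and their reading is None.
At some moment in a run one of puckA, puckB, puckC may be knocked a few centimetres aside while the robot is not near it.
It also fails if it takes over 210 s, if anything falls off the work surface, if the arm or the gripper's body presses on something with over 40 N, if the wrist force passes 120 N, or if a joint passes its speed limit or range.

## Working session

There is one attempt and no reset: what is moved stays moved. The work goes in short steps, Python scripts to look and compute and a tool call to move; the robot and the scene stay as the last step left them, time stands still between calls to the robot, and variables do not carry over. Pictures are saved under pics/ and viewed, on a budget of 14 in all, crops included, one or two more only if the job needs it, and the job is handed in when it is done.

Besides the shell and the picture viewer there is one more tool, called after "Request:" by a JSON object that holds its "fn" and its "kwargs", one argument or row to a line. jog_arm: Moves the arm, as the interface text tells. Its arguments: {"type":"object","properties":{"series":{"type":"array","items":{"type":"object","properties":{"travel":{"type":"array","items":{"type":"number"}},"angular":{"type":"array","items":{"type":"number"}}}}},"grip":{"type":"number"}},"required":["series"]}

```bash
mkdir -p pics; ls; cat > h.py <<'E'
import numpy as np, cv2
from scipy.spatial.transform import Rotation as R
from bench import status, eyes, sign_off, models
def save(p,name): cv2.imwrite('pics/'+name,cv2.cvtColor(p['pixels'],cv2.COLOR_RGB2BGR))
E
python3 - <<'E'
from h import *
s=status.state(); print({k:np.round(v,3) for k,v in s.items()})
ims=[]
for c in ['top','side']:
    p=eyes.read_camera(c); save(p,c+'0.png'); print(c,p['K'],p['k1'],p['xyz'],p['attitude'])
    for n in ['puckA_mid','jarA_mid','stud1_foot','plate','tray_in','pedal_toe','screwdriver_at','coupler_at','gauge_at']:
        print(n,[(np.round(d['position']).tolist(),round(d['score'],2)) for d in models.tip_of(p,n)])
p=eyes.read_camera('wrist'); print(p['mount'],p['K'],p['k1'])
E
```

```text
pics
{'t': np.float64(0.0), 'joint_pos': array([-1.46 ,  0.151,  1.438,  0.   ,  1.554, -0.134]), 'joint_vel': array([ 0.002, -0.   , -0.001, -0.   , -0.   ,  0.001]), 'joint_torque': array([-3.0000e-03, -7.1305e+01, -5.7087e+01, -0.0000e+00,  9.0000e-03,
       -0.0000e+00]), 'eef_pos': array([ 139.29 , -557.625,  230.679]), 'eef_rot': array([-2.475e+00,  1.933e+00,  1.000e-03]), 'wrist_force': array([-0.065, -0.383,  0.197]), 'wrist_torque': array([ 0.013,  0.004, -0.01 ]), 'gripper_width': np.float64(85.321)}
top [[484.66111612   0.         319.38323059]
 [  0.         484.66111612 242.76391677]
 [  0.           0.           1.        ]] -0.09269386676315307 [ 294.7263905  -110.90996981 1305.91573965] [-2.11206077  2.15496408 -0.13613284]
puckA_mid [([439.0, -69.0, 26.0], 0.92), ([620.0, -131.0, 12.0], 0.46)]
jarA_mid [([503.0, 296.0, 40.0], 0.82)]
stud1_foot [([616.0, -130.0, 12.0], 0.55)]
plate [([618.0, -11.0, 1.0], 0.97)]
tray_in [([348.0, -586.0, 3.0], 0.92), ([447.0, -225.0, 3.0], 0.79), ([202.0, -282.0, 0.0], 0.65)]
pedal_toe [([462.0, -403.0, 55.0], 0.7)]
screwdriver_at [(
[... 547 characters left out ...]
, -2.0], 0.57)]
tray_in [([444.0, -224.0, 3.0], 0.98), ([197.0, -285.0, 7.0], 0.61)]
pedal_toe [([468.0, -401.0, 48.0], 0.74), ([618.0, -11.0, 3.0], 0.25)]
screwdriver_at [([774.0, -64.0, 7.0], 0.89)]
coupler_at [([707.0, -261.0, 10.0], 0.71)]
gauge_at [([750.0, 219.0, 11.0], 0.87)]
[[ 9.99999899e-01 -4.26197011e-04  1.45403566e-04  6.10024529e-01]
 [ 3.69813998e-04  9.61481939e-01  2.74867865e-01 -6.93782834e+01]
 [-2.56950765e-04 -2.74867784e-01  9.61482000e-01 -1.41961008e+02]
 [ 0.00000000e+00  0.00000000e+00  0.00000000e+00  1.00000000e+00]] [[370.01613529   0.         324.30157569]
 [  0.         370.01613529 233.31664201]
 [  0.           0.           1.        ]] -0.03540565718997045
```

View pics/top0.png

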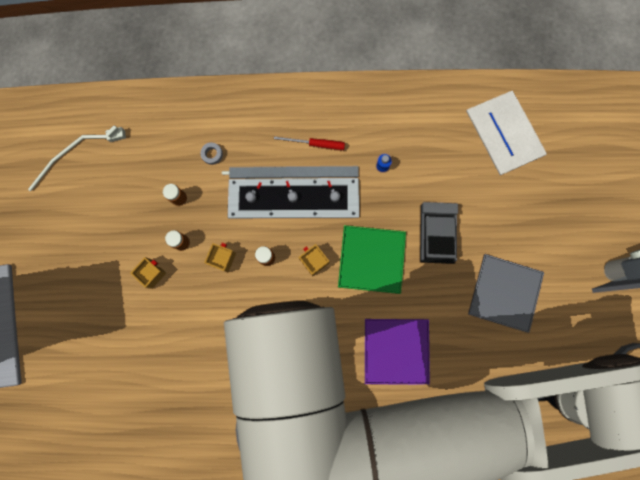

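View pics/side0.png

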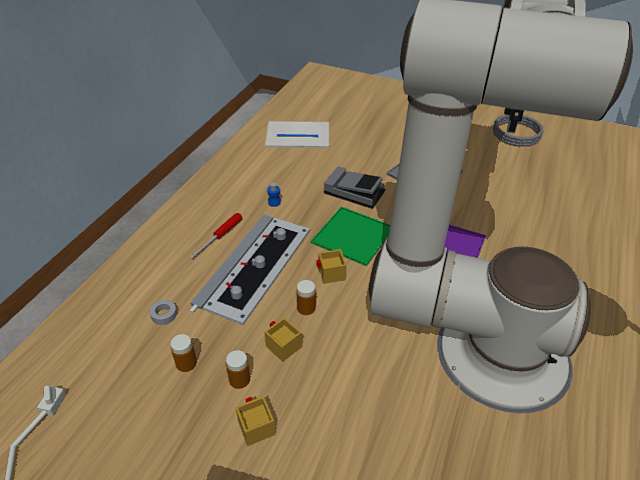

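```bash
cat >> h.py <<'E'
from scipy.optimize import minimize
a=np.linspace(0,2*np.pi,48,endpoint=False); C=np.c_[np.cos(a),np.sin(a)]
def prism(xy,z0,z1): xy=np.asarray(xy,float); return np.vstack([np.c_[xy,np.full(len(xy),z)] for z in(z0,z1)])
def rect(x0,x1,y0,y1): return [(x0,y0),(x1,y0),(x1,y1),(x0,y1)]
PUCK=[prism(rect(-29,29,-29,29),0,54)]          # frames: at underside
LUG=[prism(rect(29,39,-6,6),37,53)]
JAR=[prism(23*C,0,62),prism(21*C,62,78)]
STUD=[np.vstack([prism(13*C,0,21),prism(8*C,26,26)]),prism(rect(0,19,-4,4),0,16)]
PLATE=[prism(rect(-55,55,-180,180),0,12)]
TRAY=[prism(rect(-85,85,-85,85),0,10)]
def cam(p,s=None):
    if 'mount' in p:
        M=np.asarray(p['mount']); Rt=R.from_rotvec(s['eef_rot']).as_matrix()
        return Rt@M[:3,:3], Rt@M[:3,3]+s['eef_pos']
    return R.from_rotvec(p['attitude']).as_matrix(), np.asarray(p['xyz'])
def proj(p,P,s=None):
    Rc,t=cam(p,s); q=(np.atleast_2d(P)-t)@Rc; q=q[:,:2]/q[:,2:]
    q=q*(1+p['k1']*(q**2).sum(1,keepdims=True)); K=p['K']
    return q@np.diag(np.diag(K)[:2])+K[:2,2]
def ray(p,uv,z,s=None):
    Rc,t=cam(p,s); K=p['K']; d=(np.array(uv,float)-K[:2,2])/np.diag(K)[:2]; q=d.copy()
    for _ in range(10): q=d/(1+p['k1']*(q@q))
    v=Rc@np.r_[q,1]; return t+v*(z-t[2])/v[2]
U=4
def render(p,parts,x,y,z,w,s=None):
    m=np.zeros((480*U,640*U),np.uint8); Rz=R.from_euler('z',w).as_matrix()
    for P in parts:
        uv=proj(p,P@Rz.T+[x,y,z],s)
        h=cv2.convexHull(((uv+.5)*U-.5).astype(np.float32)).astype(np.int32)
        cv2.fillConvexPoly(m,h,1)
    return m
def fit(obs,parts,x0,z,yaw=True,pad=25):
    """obs: list of (pic, mask, state); x0=(x,y,w); minimise mismatch area"""
    O=[]
    for p,m,s in obs:
        c=render(p,parts,x0[0],x0[1],z,x0[2],s); ys,xs=np.nonzero(c)
        sl=np.s_[max(0,ys.min()-pad*U):ys.max()+pad*U,max(0,xs.min()-pad*U):xs.max()+pad*U]
        O.append((p,cv2.resize(m.astype(np.uint8),None,fx=U,fy=U,interpolation=cv2.INTER_LINEAR if 0 else cv2.INTER_NEAREST)[sl],s,sl))
    def f(v):
        w=x0[2]+(v[2]/30 if yaw else 0)
        return sum((render(p,parts,v[0],v[1],z,w,s)[sl]!=m).sum()/m.sum() for p,m,s,sl in O)
    n=3 if yaw else 2; b=None
    v0=np.r_[x0[:2],0][:n]
    r=minimize(f,v0,method='Nelder-Mead',options=dict(initial_simplex=np.vstack([v0,v0+8*np.eye(n)]),xatol=.02,fatol=1e-4))
    r=minimize(f,r.x,method='Nelder-Mead',options=dict(initial_simplex=np.vstack([r.x,r.x+3*np.eye(n)]),xatol=.02,fatol=1e-4))
    return r.x[0],r.x[1],x0[2]+(r.x[2]/30 if yaw else 0),r.fun
def hsv(p): return cv2.cvtColor(p['pixels'],cv2.COLOR_RGB2HSV)
def red(p):
    h=hsv(p); return ((h[...,0]<6)|(h[...,0]>174))&(h[...,1]>170)&(h[...,2]>70)
def cc(m,amin=10):
    n,l,st,c=cv2.connectedComponentsWithStats(m.astype(np.uint8)); return [(l==i,st[i,4],c[i]) for i in range(1,n) if st[i,4]>=amin]
def yaw(s): m=R.from_rotvec(s['eef_rot']).as_matrix(); return np.degrees(np.arctan2(m[1,0],m[0,0]))
def go(x,y,z,w,s=None):
    s=s or status.state(); A=R.from_rotvec(s['eef_rot']); w=np.radians(w)
    T=R.from_matrix(np.array([[np.cos(w),np.sin(w),0],[np.sin(w),-np.cos(w),0],[0,0,-1]]))
    print('->',(x,y,z),'travel',np.round(A.inv().apply(np.array([x,y,z])-s['eef_pos'])/1e3,4).tolist(),'ang',np.round((A.inv()*T).as_rotvec(degrees=True),2).tolist())
E
python3 - <<'E'
from h import *
p=eyes.read_camera('top'); h=hsv(p)
for u,v in [(148,272),(222,257),(174,203),(262,263)]: print((u,v),h[v-6:v+7:4,u-6:u+7:4].tolist())
for m,n,c in cc(red(p),4): print('red',n,c.round(1),ray(p,c,12)[:2].round(0),ray(p,c,45)[:2].round(0))
for u,v in [(148,272),(222,257),(315,260),(174,194),(177,240),(264,256)]: print(ray(p,(u,v),54 if v>256 else 78).round())
for n in ['puckA_mid','jarA_mid']:
  print([ (d['score'],d['region'].sum(),np.argwhere(d['region']).mean(0)[::-1].round()) for d in models.outline_of(p,n)])
go(480,60,330,90)
E
```

```text
(148, 272) [[[19, 188, 87], [19, 185, 170], [20, 184, 183], [18, 187, 142]], [[20, 187, 176], [20, 186, 180], [20, 185, 182], [20, 183, 183]], [[19, 187, 150], [20, 186, 182], [20, 185, 182], [20, 185, 182]], [[19, 186, 93], [19, 189, 154], [20, 184, 183], [19, 185, 87]]]
(222, 257) [[[19, 186, 119], [20, 185, 179], [20, 183, 181], [20, 185, 171]], [[20, 186, 173], [20, 185, 179], [20, 185, 181], [20, 184, 179]], [[20, 184, 180], [20, 186, 180], [20, 185, 181], [19, 187, 147]], [[19, 185, 128], [19, 185, 176], [20, 185, 181], [19, 185, 76]]]
(174, 203) [[[38, 19, 219], [40, 18, 210], [18, 62, 98], [14, 229, 49]], [[17, 143, 152], [13, 190, 82], [12, 214, 50], [13, 212, 47]], [[17, 134, 164], [17, 136, 159], [15, 156, 108], [16, 158, 97]], [[17, 135, 144], [17, 136, 143], [17, 135, 144], [17, 134, 145]]]
(262, 263) [[[29, 24, 210], [39, 16, 228], [39, 16, 227], [40, 17, 225]], [[17, 134, 170], [32, 21, 202], [38, 19, 212], [15, 75, 109]], [[17, 132, 181], [17, 134, 179], [15, 163, 108], [14, 160, 86]], [[17, 133, 177], [17, 132, 179], [17, 132, 180], [17, 131, 179]]]
red 263 [327.  143.8] [ 769. -111.] [ 757. -111.]
red 9 [287.6 184.6] [654.   1.] [645.  -2.]
red 7 [329.1 184.4] [ 652. -114.] [ 642. -114.]
red 13 [258.6 186. ] [652.  81.] [643.  76.]
red 11 [223.5 244.6] [490. 177.] [485. 169.]
red 8 [305.4 248.2] [476. -46.] [471. -48.]
red 18 [154.1 262.1] [446. 369.] [442. 357.]
[415. 369.  54.]
[451. 171.  54.]
[438. -73.  54.]
[619. 297.  78.]
[495. 285.  78.]
[449.  57.  78.]
[(0.61, np.int64(524), array([314., 259.]))]
[(0.59, np.int64(350), array([177., 240.]))]
-> (480, 60, 330) travel [-0.5168, -0.4803, -0.0987] ang [-0.01, 0.0, -165.97]
```

```bash
python3 -c "
from h import *
go(570,130,330,-90)"
```

```text
-> (570, 130, 330) travel [-0.5629, -0.5845, -0.0987] ang [0.0, 0.0, 14.03]
```

Request:
{"fn": "jog_arm", "kwargs": {
  "series": [
    {"travel":[-0.05,-0.05,-0.098],"angular":[0,0,0]},
    {"travel":[-0.563,-0.5845,-0.0987],"angular":[0,0,14]},
    {"travel":[-0.563,-0.5845,-0.0987],"angular":[0,0,14]},
    {"travel":[-0.563,-0.5845,-0.0987],"angular":[0,0,14]},
    {"travel":[-0.563,-0.5845,-0.0987],"angular":[0,0,14]},
    {"travel":[-0.563,-0.5845,-0.0987],"angular":[0,0,14]},
    {"travel":[-0.563,-0.5845,-0.0987],"angular":[0,0,14]},
    {"travel":[-0.563,-0.5845,-0.0987],"angular":[0,0,14]},
    {"travel":[-0.563,-0.5845,-0.0987],"angular":[0,0,14]},
    {"travel":[-0.563,-0.5845,-0.0987],"angular":[0,0,14]}
  ]
}}

```text
t: 2.2
eef_pos: [393.1, -151.0, 305.7]
eef_rot: [-2.221, 2.221, -0.001]
wrist_force: [0.5, -1.4, 0.1]
gripper_width: 85.6
```

```bash
python3 -c "
from h import *
go(570,130,330,-90)"
```

```text
-> (570, 130, 330) travel [-0.2809, -0.177, -0.0243] ang [-0.05, -0.02, 0.01]
```

Request:
{"fn": "jog_arm", "kwargs": {
  "series": [
    {"travel":[-0.281,-0.177,-0.024]},
    {"travel":[-0.281,-0.177,-0.024]},
    {"travel":[-0.281,-0.177,-0.024]},
    {"travel":[-0.281,-0.177,-0.024]},
    {"travel":[-0.281,-0.177,-0.024]},
    {"travel":[-0.281,-0.177,-0.024]},
    {"travel":[-0.281,-0.177,-0.024]},
    {"travel":[-0.281,-0.177,-0.024]},
    {"travel":[-0.281,-0.177,-0.024]},
    {"travel":[-0.281,-0.177,-0.024]}
  ]
}}

```text
$.series[0]: bad value
```

```bash
cat > look.py <<'E'
from h import *
import sys
s=status.state(); p=eyes.read_camera('wrist'); save(p,sys.argv[1]); h=hsv(p)
print(s['eef_pos'].round(1),yaw(s).round(2),s['joint_pos'].round(2))
g=(h[...,1]>165)&(abs(h[...,0].astype(int)-20)<5)
gold=[c for c in cc(g,800)]
for m,n,c in gold: print('gold',n,c.round(),ray(p,c,40,s).round())
for m,n,c in cc(red(p),25): print('red',n,c.round(1),ray(p,c,12,s)[:2].round(1),ray(p,c,45,s)[:2].round(1))
for n in ['stud1_foot','jarA_mid','puckA_mid']:
  print(n,[(np.round(d['position']).tolist(),round(d['score'],2)) for d in models.tip_of(p,n)])
E
python3 look.py w1.png
```

```text
[ 393.1 -151.   305.7] -89.99 [-0.55 -0.19  1.62  0.    1.71  1.02]
gold 3763 [ 33. 142.] [451. 167.  40.]
gold 3243 [247. 146.] [444. -69.  40.]
red 192 [ 21.6 109.1] [486.7 195.6] [484.9 169.3]
red 96 [224.7 120.5] [471.2 -39.1] [470.6 -47.6]
stud1_foot []
jarA_mid []
puckA_mid [([437.0, -69.0, 25.0], 0.61)]
```

View pics/w1.png

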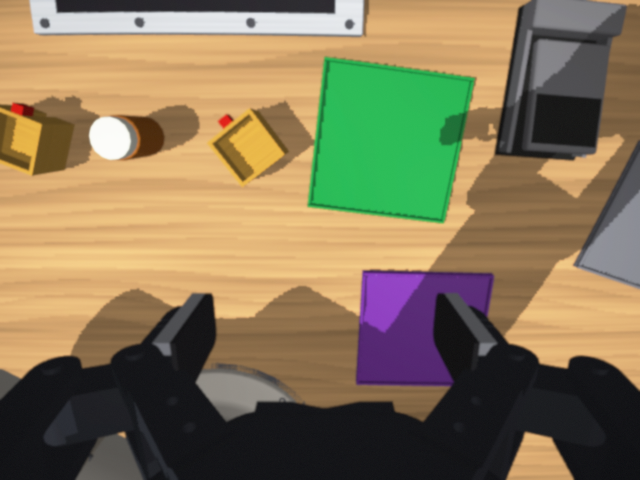

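Request:
{"fn": "jog_arm", "kwargs": {
  "series": [
    {"travel":[-0.281,-0.177,-0.024],"angular":[0,0,0]},
    {"travel":[-0.281,-0.177,-0.024],"angular":[0,0,0]},
    {"travel":[-0.281,-0.177,-0.024],"angular":[0,0,0]},
    {"travel":[-0.281,-0.177,-0.024],"angular":[0,0,0]},
    {"travel":[-0.281,-0.177,-0.024],"angular":[0,0,0]},
    {"travel":[-0.281,-0.177,-0.024],"angular":[0,0,0]},
    {"travel":[-0.281,-0.177,-0.024],"angular":[0,0,0]},
    {"travel":[-0.281,-0.177,-0.024],"angular":[0,0,0]},
    {"travel":[-0.281,-0.177,-0.024],"angular":[0,0,0]},
    {"travel":[-0.281,-0.177,-0.024],"angular":[0,0,0]}
  ]
}}

```text
t: 3.4
eef_pos: [568.8, 127.8, 329.2]
eef_rot: [2.223, -2.219, 0.0]
wrist_force: [-0.4, 0.4, -0.5]
gripper_width: 85.8
```

```bash
python3 look.py w2.png
```

```text
[568.8 127.8 329.2] -89.91 [ 0.09  0.16  1.24 -0.    1.75  1.66]
gold 2369 [281. 279.] [455. 181.  40.]
gold 2266 [478. 284.] [449. -69.  40.]
gold 2489 [132. 304.] [419. 376.  40.]
red 1801 [540.2  11.2] [ 767.7 -116.2] [758.4 -98.7]
red 78 [363.4 114.4] [653.8  80.6] [652.7  84. ]
red 73 [431.  113.3] [6.555e+02 2.000e-01] [654.3   9.3]
red 72 [525.7 116.1] [ 653.5 -114.7] [652.4 -97.3]
red 93 [289.7 258.3] [472.8 172.4] [484.7 169.1]
red 115 [466.2 269.8] [456.6 -62.9] [469.6 -49.2]
red 117 [142.9 290.4] [425.8 374. ] [441.1 356.3]
stud1_foot [([618.0, -124.0, 15.0], 0.72), ([616.0, 103.0, 7.0], 0.23)]
jarA_mid [([502.0, 295.0, 41.0], 0.94)]
puckA_mid [([439.0, -69.0, 30.0], 0.88)]
```

View pics/w2.png

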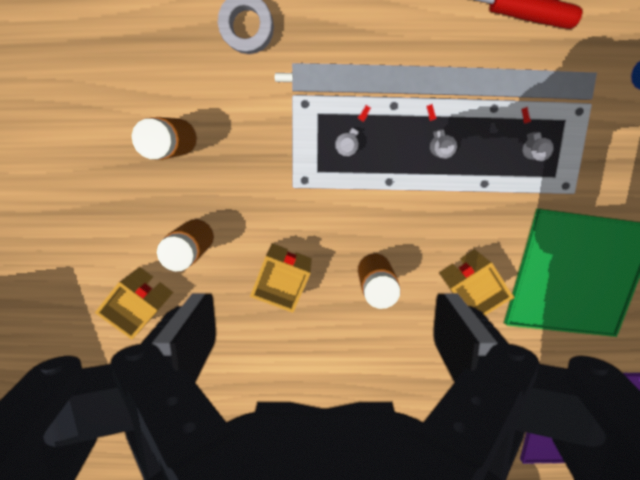

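```bash
cat > fits.py <<'E'
from h import *
def goldm(p,near,rad):
    h=hsv(p); g=((h[...,1]>165)&(abs(h[...,0].astype(int)-20)<6))|red(p)
    Y,X=np.mgrid[:480,:640]; g&=(X-near[0])**2+(Y-near[1])**2<rad**2
    g=cv2.morphologyEx(g.astype(np.uint8),cv2.MORPH_CLOSE,np.ones((3,3)))
    L=cc(g,20); return max(L,key=lambda c:c[1])[0] if L else g
def whitem(p,near,rad):
    h=hsv(p); g=(h[...,1]<60)&(h[...,2]>150)
    Y,X=np.mgrid[:480,:640]; g&=(X-near[0])**2+(Y-near[1])**2<rad**2
    L=cc(g,10); return max(L,key=lambda c:c[1])[0] if L else g
def studm(p,near,rad):
    g=(p['pixels'].min(2)>70)
    Y,X=np.mgrid[:480,:640]; g&=(X-near[0])**2+(Y-near[1])**2<rad**2
    L=cc(g,10); return max(L,key=lambda c:c[1])[0] if L else g
def scale(p,P,s): a=proj(p,[P,np.add(P,[0,10,0])],s); return np.hypot(*(a[1]-a[0]))/10
def fobj(pics,kind,x,y,w,z=0,each=True):
    parts,mf,r,zc={'puck':(PUCK+LUG,goldm,58,27),'jar':([JAR[1]],whitem,32,70),'stud':(STUD,studm,24,14)}[kind]
    obs=[]
    for n,p,s in pics:
        c=proj(p,[x,y,z+zc],s)[0]; k=scale(p,[x,y,z+zc],s); obs.append((p,mf(p,c,r*k),s))
    if each:
        for (n,p,s),o in zip(pics,obs):
            f=fit([o],parts,(x,y,w),z,kind!='jar'); print('   ',kind,n,np.round([f[0],f[1],np.degrees(f[2])],1),round(f[3],3))
    f=fit(obs,parts,(x,y,w),z,kind!='jar'); print(kind,np.round([f[0],f[1],np.degrees(f[2])],1),round(f[3],3)); return f
def allpics(names=('wrist','top','side')):
    s=status.state(); return [(n,eyes.read_camera(n),s if n=='wrist' else None) for n in names]
E
python3 - <<'E'
from fits import *
P=allpics()
rd=np.radians
for x,y,w in [(415,369,-24),(451,171,-3),(438,-72,37)]: fobj(P,'puck',x,y,rd(w))
for x,y in [(619,297),(495,285),(449,57)]: fobj(P,'jar',x,y,0)
for x,y,w in [(617,103,-30),(617,-11,15),(617,-127,20)]: fobj(P,'stud',x,y,rd(w),12)
W,s=P[0][1:]; m=W['pixels']
f=[]
for p,n in [(P[0],'wrist'),(P[1],'top')]:
    h=hsv(p[1]); g=(h[...,1]>140)&(abs(h[...,0].astype(int)-70)<15); L=max(cc(g,100),key=lambda c:c[1])
    if n=='top': print('tray',fit([(p[1],L[0],None)],TRAY,(447,-225,0),0))
E
```

```text
puck wrist [416.1 377.8 -43.4] 0.139
    puck top [415. 369. -24.] inf
    puck side [417.3 379.6 -44. ] 0.072
puck [415. 369. -24.] inf
    puck wrist [453.3 181.8 -24.1] 0.094
    puck top [447.8 165.5 -30.4] 4.875
    puck side [454.3 183.6 -25.7] 0.086
puck [454.1 181.5 -24.3] 5.122
    puck wrist [442.6 -71.1  40. ] 0.21
    puck top [441.6 -69.7  38. ] 0.083
    puck side [442.2 -67.2  32.1] 0.113
puck [442.4 -69.1  38.3] 0.439
    jar wrist [626.8 306.2   0. ] 0.438
    jar top [628.2 308.9   0. ] 0.411
    jar side [632.  301.2   0. ] 0.638
jar [626.2 306.9   0. ] 1.523
    jar wrist [499.4 295.5   0. ] 0.34
    jar top [498.6 284.7   0. ] 0.392
    jar side [505.2 290.7   0. ] 0.518
jar [500.  293.5   0. ] 1.326
    jar wrist [452.6  59.2   0. ] 0.198
    jar top [453.8  60.3   0. ] 0.128
    jar side [455.4  59.5   0. ] 0.373
jar [454.3  59.8   0. ] 0.717
    stud wrist [619.8 101.2 -31.7] 0.07
    stud top [620.8 102.9 -28.7] 0.234
    stud side [621.  102.9 -28.6] 0.119
stud [620.1 102.4 -29.4] 0.531
    stud wrist [617.4 -13.8  19.9] 0.042
    stud top [616.6 -12.8  20.4] 0.545
    stud side [618.6 -12.4  26.3] 0.133
stud [617.5 -13.   17.3] 0.777
    stud wrist [ 615.3 -128.7   13.8] 0.193
    stud top [ 613.5 -127.    14.2] 0.762
    stud side [ 616.1 -127.5   24.4] 0.327
stud [ 615.5 -127.9    6.2] 1.324
tray (np.float64(444.3555929185932), np.float64(-224.24907545004996), np.float64(-0.14021644100662162), np.float64(0.06294868386067536))h.py:45: RuntimeWarning: divide by zero encountered in divide
  return sum((render(p,parts,v[0],v[1],z,w,s)[sl]!=m).sum()/m.sum() for p,m,s,sl in O)
  np.max(np.abs(fsim[0] - fsim[1:])) <= fatol):
```

```bash
python3 -c "
from h import *
go(454,182.5,110,-115)"
```

```text
-> (454, 182.5, 110) travel [-0.0537, 0.1147, 0.2194] ang [-0.03, -0.01, 25.18]
```

Request:
{"fn": "jog_arm", "kwargs": {
  "series": [
    {"travel":[-0.0537,0.1147,0.1],"angular":[0,0,25.2]},
    {"travel":[-0.0537,0.1147,0.1],"angular":[0,0,25.2]},
    {"travel":[-0.0537,0.1147,0.1],"angular":[0,0,25.2]},
    {"travel":[-0.0537,0.1147,0.2194],"angular":[0,0,25.2]},
    {"travel":[-0.0537,0.1147,0.2194],"angular":[0,0,25.2]},
    {"travel":[-0.0537,0.1147,0.2194],"angular":[0,0,25.2]},
    {"travel":[-0.0537,0.1147,0.2194],"angular":[0,0,25.2]},
    {"travel":[-0.0537,0.1147,0.2194],"angular":[0,0,25.2]},
    {"travel":[-0.0537,0.1147,0.2194],"angular":[0,0,25.2]}
  ]
}}

```text
t: 4.65
eef_pos: [455.1, 182.7, 112.0]
eef_rot: [-1.686, 2.648, -0.002]
wrist_force: [-0.1, -0.3, 0.5]
gripper_width: 85.1
```

```bash
python3 - <<'E'
from fits import *
P=allpics(['wrist']); save(P[0][1],'w3.png')
fobj(P,'puck',454,182.5,np.radians(-25)); go(454,182.5,20,-115)
E
```

```text
puck wrist [453.3 181.6 -22.6] 0.044
puck [453.3 181.6 -22.6] 0.044
-> (454, 182.5, 20) travel [0.0008, 0.0012, 0.092] ang [-0.16, 0.1, -0.03]
```

View pics/w3.png

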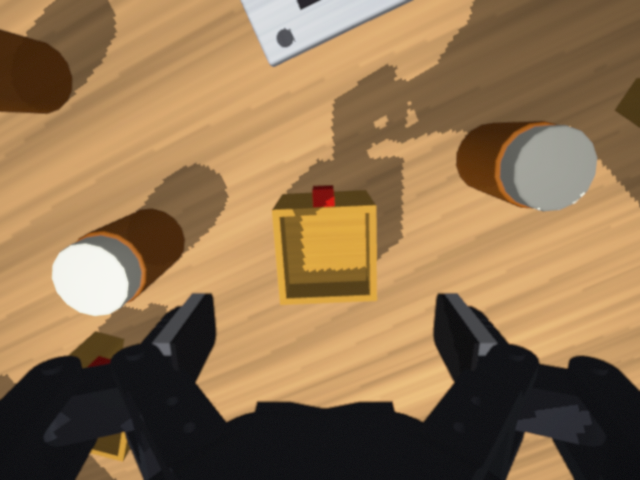

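Request:
{"fn": "jog_arm", "kwargs": {
  "series": [
    {"travel":[0.0018,0.0012,0.04],"angular":[0,0,-2.4]},
    {"travel":[0.0018,0.0012,0.08],"angular":[0,0,-2.4]},
    {"travel":[0.0018,0.0012,0.094],"angular":[0,0,-2.4]},
    {"travel":[0.0018,0.0012,0.094],"angular":[0,0,-2.4]},
    {"travel":[0.0018,0.0012,0.094],"angular":[0,0,-2.4]},
    {"travel":[0.0018,0.0012,0.094],"angular":[0,0,-2.4]}
  ]
}}

```text
t: 5.3
eef_pos: [454.7, 181.8, 19.7]
eef_rot: [-1.739, 2.61, -0.004]
wrist_force: [-0.7, 0.3, -1.3]
gripper_width: 85.5
```

Request:
{"fn": "jog_arm", "kwargs": {
  "grip": 0.05,
  "series": [
    {"travel":[0,0,0],"angular":[0,0,0]},
    {"travel":[0,0,0],"angular":[0,0,0]},
    {"travel":[0,0,0],"angular":[0,0,0]},
    {"travel":[0,0,0],"angular":[0,0,0]},
    {"travel":[0,0,0],"angular":[0,0,0]},
    {"travel":[0,0,0],"angular":[0,0,0]},
    {"travel":[0,0,0],"angular":[0,0,0]},
    {"travel":[0,0,0],"angular":[0,0,0]}
  ]
}}

```text
t: 6.1
eef_pos: [455.4, 182.0, 20.9]
eef_rot: [-1.739, 2.608, -0.005]
wrist_force: [-2.0, -0.1, 12.5]
gripper_width: 57.0
```

Request:
{"fn": "jog_arm", "kwargs": {
  "series": [
    {"travel":[0,0,-0.02],"angular":[0,0,0]},
    {"travel":[0,0,-0.06],"angular":[0,0,0]},
    {"travel":[0,0,-0.1],"angular":[0,0,0]},
    {"travel":[0,0,-0.1],"angular":[0,0,0]},
    {"travel":[0,0,-0.1],"angular":[0,0,0]}
  ]
}}

```text
t: 6.6
eef_pos: [454.8, 182.0, 121.3]
eef_rot: [-1.738, 2.607, -0.006]
wrist_force: [0.3, -0.5, -3.8]
gripper_width: 57.3
```

```bash
python3 - <<'E'
from fits import *
P=allpics(['wrist']); save(P[0][1],'w4.png'); s=P[0][2]; print(s['eef_pos'].round(1),yaw(s),s['gripper_width'])
for z in (75,80,85): fobj(P,'puck',s['eef_pos'][0],s['eef_pos'][1],np.radians(yaw(s)+90),s['eef_pos'][2]-19,each=False)
go(617.4,-13.4,110,20-90)
E
```

```text
[454.8 182.  121.3] -112.62032737578383 57.32723204882278
puck [453.2 182.2 -22.8] 0.148
puck [453.2 182.2 -22.8] 0.148
puck [453.2 182.2 -22.8] 0.148
-> (617.4, -13.4, 110) travel [0.1175, -0.2257, 0.0112] ang [-0.42, 0.09, -42.62]
```

Request:
{"fn": "jog_arm", "kwargs": {
  "series": [
    {"travel":[0.1656,-0.1739,-0.01],"angular":[-0.4,0,-42.6]},
    {"travel":[0.1656,-0.1739,-0.01],"angular":[-0.4,0,-42.6]},
    {"travel":[0.1656,-0.1739,-0.01],"angular":[-0.4,0,-42.6]},
    {"travel":[0.1656,-0.1739,-0.01],"angular":[-0.4,0,-42.6]},
    {"travel":[0.1656,-0.1739,-0.01],"angular":[-0.4,0,-42.6]},
    {"travel":[0.1656,-0.1739,-0.01],"angular":[-0.4,0,-42.6]},
    {"travel":[0.1656,-0.1739,-0.01],"angular":[-0.4,0,-42.6]},
    {"travel":[0.1656,-0.1739,-0.01],"angular":[-0.4,0,-42.6]},
    {"travel":[0.1656,-0.1739,-0.01],"angular":[-0.4,0,-42.6]}
  ]
}}

```text
t: 7.55
eef_pos: [550.3, -37.1, 129.7]
eef_rot: [-2.572, 1.803, 0.003]
wrist_force: [0.1, 1.0, -2.9]
gripper_width: 57.3
```

```bash
python3 - <<'E'
from fits import *
P=allpics(['wrist']); save(P[0][1],'w4.png'); p,s=P[0][1:]; print(s['eef_pos'].round(1),yaw(s),s['gripper_width'])
for x,y,w in [(620,102,-31),(617.4,-13.4,20),(615.3,-128,20)]: fobj(P,'stud',x,y,np.radians(w),12,each=False)
for m,n,c in cc(red(p),25): print('red',n,c.round(1),ray(p,c,12,s)[:2].round(1))
E
```

```text
[550.3 -37.1 129.7] -70.0547467087925 57.307913845275586
stud [619.8 101.8 -30.7] 0.034
stud [618.1 -13.4  18.2] 0.066
stud [ 616.4 -128.8   20.7] 0.042
red 30 [6.032e+02 6.000e-01] [ 751.5 -153.7]
red 348 [206.   15.6] [655.1  80.2]
red 309 [325.2  58.6] [6.566e+02 4.000e-01]
red 277 [482.9 124.7] [ 654.6 -114.2]
red 1508 [323.7 245.4] [536.9 -41.9]
```

View pics/w4.png

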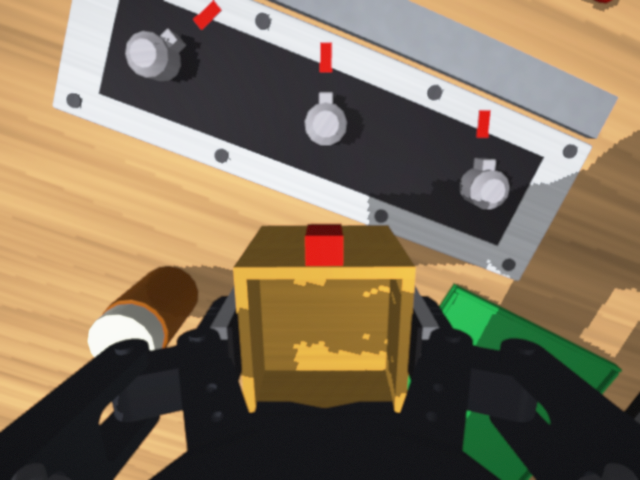

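Request:
{"fn": "jog_arm", "kwargs": {
  "series": [
    {"travel":[0.0009,-0.0734,0],"angular":[0,0,0.3]},
    {"travel":[0.0009,-0.0734,0],"angular":[0,0,0.3]},
    {"travel":[0.0009,-0.0734,0.04],"angular":[0,0,0.3]},
    {"travel":[0.0009,-0.0734,0.066],"angular":[0,0,0.3]},
    {"travel":[0.0009,-0.0734,0.066],"angular":[0,0,0.3]},
    {"travel":[0.0009,-0.0734,0.07],"angular":[0,0,0.3]},
    {"travel":[0.0009,-0.0734,0.074],"angular":[0,0,0.3]},
    {"travel":[0.0009,-0.0734,0.078],"angular":[0,0,0.3]},
    {"travel":[0.0009,-0.0734,0.078],"angular":[0,0,0.3]}
  ]
}}

```text
t: 8.5
eef_pos: [619.7, -12.6, 52.3]
eef_rot: [-2.567, 1.809, 0.002]
wrist_force: [1.0, -0.2, -2.9]
gripper_width: 56.9
```

Request:
{"fn": "jog_arm", "kwargs": {
  "series": [
    {"travel":[0,0,0.004],"angular":[0,0,0]},
    {"travel":[0,0,0.007],"angular":[0,0,0]},
    {"travel":[0,0,0.01],"angular":[0,0,0]},
    {"travel":[0,0,0.013],"angular":[0,0,0]},
    {"travel":[0,0,0.016],"angular":[0,0,0]},
    {"travel":[0,0,0.018],"angular":[0,0,0]},
    {"travel":[0,0,0.019],"angular":[0,0,0]},
    {"travel":[0,0,0.0195],"angular":[0,0,0]},
    {"travel":[0,0,0.0195],"angular":[0,0,0]}
  ]
}}

```text
t: 9.4
eef_pos: [619.8, -12.6, 33.1]
eef_rot: [-2.567, 1.808, 0.001]
wrist_force: [-1.8, 0.5, 1.4]
gripper_width: 57.2
```

Request:
{"fn": "jog_arm", "kwargs": {
  "grip": 0.085,
  "series": [
    {"travel":[0,0,0],"angular":[0,0,0]},
    {"travel":[0,0,0],"angular":[0,0,0]},
    {"travel":[0,0,0],"angular":[0,0,0]},
    {"travel":[0,0,0],"angular":[0,0,0]},
    {"travel":[0,0,0],"angular":[0,0,0]},
    {"travel":[0,0,0],"angular":[0,0,0]},
    {"travel":[0,0,-0.02],"angular":[0,0,0]},
    {"travel":[0,0,-0.06],"angular":[0,0,0]},
    {"travel":[0,0,-0.08],"angular":[0,0,0]},
    {"travel":[0,0,-0.08],"angular":[0,0,0]}
  ]
}}

```text
t: 10.4
eef_pos: [621.2, -12.9, 116.5]
eef_rot: [-2.565, 1.807, -0.006]
wrist_force: [0.3, 0.1, -0.1]
gripper_width: 84.9
```

Request:
{"fn": "jog_arm", "kwargs": {
  "series": [
    {"travel":[-0.0056,0.186,0],"angular":[0,0,-18.3]},
    {"travel":[-0.0056,0.186,0],"angular":[0,0,-18.3]},
    {"travel":[-0.0056,0.186,0],"angular":[0,0,-18.3]},
    {"travel":[-0.0056,0.186,0],"angular":[0,0,-18.3]},
    {"travel":[-0.0056,0.186,0],"angular":[0,0,-18.3]},
    {"travel":[-0.0056,0.186,0],"angular":[0,0,-18.3]},
    {"travel":[-0.0056,0.186,0],"angular":[0,0,-18.3]},
    {"travel":[-0.0056,0.186,0],"angular":[0,0,-18.3]}
  ]
}}

```text
t: 11.2
eef_pos: [444.7, -70.0, 115.1]
eef_rot: [-2.821, 1.376, -0.006]
wrist_force: [0.4, -0.1, -0.0]
gripper_width: 84.8
```

```bash
python3 - <<'E'
from fits import *
P=allpics(); p,s=P[0][1:]; print(s['eef_pos'].round(1),yaw(s),s['gripper_width'])
fobj(P[2:],'puck',618,-13.4,np.radians(20),12,each=False)
fobj(P[2:],'puck',417,379,np.radians(-44),0,each=False)
f=fobj(P[:1],'puck',442.5,-69.5,np.radians(38),each=False)
w=f[2]; go(f[0]+1*np.cos(w),f[1]+1*np.sin(w),20,np.degrees(w)-90)
E
```

```text
[444.7 -70.  115.1] -51.99168331689546 84.80398734774333
puck [617.  -12.5  22.4] 0.082
puck [416.7 379.9 -44. ] 0.063
puck [442.2 -69.7  36.8] 0.044
-> (np.float64(443.00069423137893), np.float64(-69.05374541222103), 20) travel [-0.0019, 0.001, 0.0952] ang [-0.25, -0.1, 1.24]
```

Request:
{"fn": "jog_arm", "kwargs": {
  "series": [
    {"travel":[-0.002,0.001,0.04],"angular":[-0.2,0,1.2]},
    {"travel":[-0.002,0.001,0.08],"angular":[-0.2,0,1.2]},
    {"travel":[-0.002,0.001,0.095],"angular":[-0.2,0,1.2]},
    {"travel":[-0.002,0.001,0.095],"angular":[-0.2,0,1.2]},
    {"travel":[-0.002,0.001,0.095],"angular":[-0.2,0,1.2]},
    {"travel":[-0.002,0.001,0.095],"angular":[-0.2,0,1.2]}
  ]
}}

```text
t: 11.95
eef_pos: [443.7, -69.2, 21.4]
eef_rot: [-2.809, 1.406, -0.006]
wrist_force: [0.9, 0.7, -0.5]
gripper_width: 85.0
```

Request:
{"fn": "jog_arm", "kwargs": {
  "grip": 0.05,
  "series": [
    {"travel":[0,0,0],"angular":[0,0,0]},
    {"travel":[0,0,0],"angular":[0,0,0]},
    {"travel":[0,0,0],"angular":[0,0,0]},
    {"travel":[0,0,0],"angular":[0,0,0]},
    {"travel":[0,0,0],"angular":[0,0,0]},
    {"travel":[0,0,0],"angular":[0,0,0]},
    {"travel":[0,0,0],"angular":[0,0,0]},
    {"travel":[0,0,0],"angular":[0,0,0]}
  ]
}}

```text
t: 12.75
eef_pos: [444.3, -69.3, 22.5]
eef_rot: [-2.809, 1.406, -0.009]
wrist_force: [-2.0, 1.3, 12.0]
gripper_width: 57.1
```

Request:
{"fn": "jog_arm", "kwargs": {
  "series": [
    {"travel":[0,0,-0.02],"angular":[0,0,0]},
    {"travel":[0,0,-0.06],"angular":[0,0,0]},
    {"travel":[0,0,-0.1],"angular":[0,0,0]},
    {"travel":[0,0,-0.1],"angular":[0,0,0]},
    {"travel":[0,0,-0.1],"angular":[0,0,0]}
  ]
}}

```text
t: 13.25
eef_pos: [444.0, -69.2, 122.9]
eef_rot: [-2.809, 1.406, -0.011]
wrist_force: [-0.1, -0.7, -3.3]
gripper_width: 56.8
```

```bash
python3 - <<'E'
from fits import *
P=allpics(['wrist']); p,s=P[0][1:]; e=s['eef_pos']; print(e.round(1),yaw(s),s['gripper_width'])
f=fobj(P,'puck',e[0],e[1],np.radians(yaw(s)+90),e[2]-20.5,each=False)
lug=np.array([np.cos(f[2]),np.sin(f[2])]); off=(e[:2]-f[:2])@lug; print('off',off)
w=np.radians(20.5); t=np.array([616.4,-128.8])+off*np.array([np.cos(w),np.sin(w)])
go(t[0],t[1],e[2],20.5-90,s)
E
```

```text
[444.  -69.2 122.9] -53.183279595194946 56.817047293749496
puck [443.4 -70.   36.7] 0.112
off 0.8658325627833885
-> (np.float64(617.2110012821048), np.float64(-128.49677904557848), np.float64(122.94831209271409)) travel [0.1513, -0.1032, 0.0013] ang [-0.27, -0.3, 16.32]
```

Request:
{"fn": "jog_arm", "kwargs": {
  "series": [
    {"travel":[0.1515,-0.1035,0],"angular":[-0.3,-0.3,16.3]},
    {"travel":[0.1515,-0.1035,0],"angular":[-0.3,-0.3,16.3]},
    {"travel":[0.1515,-0.1035,0],"angular":[-0.3,-0.3,16.3]},
    {"travel":[0.1515,-0.1035,0],"angular":[-0.3,-0.3,16.3]},
    {"travel":[0.1515,-0.1035,0],"angular":[-0.3,-0.3,16.3]},
    {"travel":[0.1515,-0.1035,0],"angular":[-0.3,-0.3,16.3]},
    {"travel":[0.1515,-0.1035,0.04],"angular":[-0.3,-0.3,16.3]},
    {"travel":[0.1515,-0.1035,0.058],"angular":[-0.3,-0.3,16.3]},
    {"travel":[0.1515,-0.1035,0.058],"angular":[-0.3,-0.3,16.3]}
  ]
}}

```text
t: 14.2
eef_pos: [614.8, -127.5, 61.6]
eef_rot: [2.579, -1.789, -0.012]
wrist_force: [-0.5, 0.2, -0.9]
gripper_width: 57.0
```

```bash
python3 -c "
from h import *
go(617.3,-128.5,34.5,-69.5)"
```

```text
-> (617.3, -128.5, 34.5) travel [0.002, -0.0021, 0.0271] ang [0.38, 0.27, 0.02]
```

Request:
{"fn": "jog_arm", "kwargs": {
  "series": [
    {"travel":[0.002,-0.0022,0],"angular":[0.4,0.3,0]},
    {"travel":[0.002,-0.0022,0],"angular":[0.4,0.3,0]},
    {"travel":[0.002,-0.0022,0.004],"angular":[0.4,0.3,0]},
    {"travel":[0.002,-0.0022,0.008],"angular":[0.4,0.3,0]},
    {"travel":[0.002,-0.0022,0.01],"angular":[0.4,0.3,0]},
    {"travel":[0.002,-0.0022,0.01],"angular":[0.4,0.3,0]}
  ]
}}

```text
t: 14.8
eef_pos: [617.3, -128.5, 51.2]
eef_rot: [2.582, -1.79, 0.0]
wrist_force: [-0.6, 0.5, -2.5]
gripper_width: 57.2
```

Request:
{"fn": "jog_arm", "kwargs": {
  "series": [
    {"travel":[0,0,0.004],"angular":[0,0,0]},
    {"travel":[0,0,0.007],"angular":[0,0,0]},
    {"travel":[0,0,0.01],"angular":[0,0,0]},
    {"travel":[0,0,0.013],"angular":[0,0,0]},
    {"travel":[0,0,0.0155],"angular":[0,0,0]},
    {"travel":[0,0,0.017],"angular":[0,0,0]},
    {"travel":[0,0,0.0175],"angular":[0,0,0]},
    {"travel":[0,0,0.0175],"angular":[0,0,0]}
  ]
}}

```text
t: 15.6
eef_pos: [617.5, -128.5, 34.7]
eef_rot: [-2.582, 1.79, -0.001]
wrist_force: [-5.3, 1.8, 9.2]
gripper_width: 57.2
```

Request:
{"fn": "jog_arm", "kwargs": {
  "grip": 0.085,
  "series": [
    {"travel":[0,0,0],"angular":[0,0,0]},
    {"travel":[0,0,0],"angular":[0,0,0]},
    {"travel":[0,0,0],"angular":[0,0,0]},
    {"travel":[0,0,0],"angular":[0,0,0]},
    {"travel":[0,0,0],"angular":[0,0,0]},
    {"travel":[0,0,0],"angular":[0,0,0]},
    {"travel":[0,0,-0.02],"angular":[0,0,0]},
    {"travel":[0,0,-0.06],"angular":[0,0,0]},
    {"travel":[0,0,-0.1],"angular":[0,0,0]},
    {"travel":[0,0,-0.1],"angular":[0,0,0]}
  ]
}}

```text
t: 16.6
eef_pos: [619.4, -129.1, 140.6]
eef_rot: [-2.58, 1.789, -0.014]
wrist_force: [0.3, -0.3, 0.4]
gripper_width: 84.7
```

```bash
python3 - <<'E'
from h import *
s=status.state(); print(s['eef_pos'],yaw(s)); go(500,200,180,10)
E
```

```text
[ 619.43860735 -129.14378032  140.58137855] -69.47035914111525
-> (500, 200, 180) travel [-0.3499, -0.0039, -0.0414] ang [-0.1, -0.55, -79.47]
```

Request:
{"fn": "jog_arm", "kwargs": {
  "series": [
    {"travel":[-0.35,-0.004,-0.041],"angular":[0,0,-79]},
    {"travel":[-0.35,-0.004,-0.041],"angular":[0,0,-79]},
    {"travel":[-0.35,-0.004,-0.041],"angular":[0,0,-79]},
    {"travel":[-0.35,-0.004,-0.041],"angular":[0,0,-79]},
    {"travel":[-0.35,-0.004,-0.041],"angular":[0,0,-79]},
    {"travel":[-0.35,-0.004,-0.041],"angular":[0,0,-79]},
    {"travel":[-0.35,-0.004,-0.041],"angular":[0,0,-79]},
    {"travel":[-0.35,-0.004,-0.041],"angular":[0,0,-79]},
    {"travel":[-0.35,-0.004,-0.041],"angular":[0,0,-79]},
    {"travel":[-0.35,-0.004,-0.041],"angular":[0,0,-79]}
  ]
}}

```text
t: 17.6
eef_pos: [499.9, 200.6, 179.3]
eef_rot: [3.126, 0.268, 0.013]
wrist_force: [0.2, -0.2, 0.3]
gripper_width: 85.2
```

```bash
python3 - <<'E'
from fits import *
s=status.state(); print(s['eef_pos'],yaw(s),s['joint_pos']); 
P=allpics(['side']); f=fobj(P,'puck',416.7,379,np.radians(-44))
fobj(P,'puck',616.4,-128.8,np.radians(20.5),12)
go(f[0],f[1],125,46)
E
```

```text
[499.87098284 200.61375635 179.33538948] 9.80031721305771 [ 0.24160238  0.09376423  1.60626053 -0.00504375  1.4340713   0.07124076]
    puck side [416.7 380.  -44.1] 0.066
puck [416.7 380.  -44.1] 0.066
    puck side [ 613.4 -127.6   29.6] 0.366
puck [ 613.4 -127.6   29.6] 0.366
-> (np.float64(416.7001603688133), np.float64(379.9561125517043), 125) travel [-0.0526, -0.1913, 0.0531] ang [0.39, -0.35, -36.4]
```

Request:
{"fn": "jog_arm", "kwargs": {
  "series": [
    {"travel":[-0.053,-0.191,0.0],"angular":[0.4,-0.3,-36.3]},
    {"travel":[-0.053,-0.191,0.0],"angular":[0.4,-0.3,-36.3]},
    {"travel":[-0.053,-0.191,0.0],"angular":[0.4,-0.3,-36.3]},
    {"travel":[-0.053,-0.191,0.053],"angular":[0.4,-0.3,-36.3]},
    {"travel":[-0.053,-0.191,0.053],"angular":[0.4,-0.3,-36.3]},
    {"travel":[-0.053,-0.191,0.053],"angular":[0.4,-0.3,-36.3]},
    {"travel":[-0.053,-0.191,0.053],"angular":[0.4,-0.3,-36.3]},
    {"travel":[-0.053,-0.191,0.053],"angular":[0.4,-0.3,-36.3]},
    {"travel":[-0.053,-0.191,0.053],"angular":[0.4,-0.3,-36.3]}
  ]
}}

```text
t: 18.55
eef_pos: [417.3, 379.0, 126.1]
eef_rot: [-2.894, -1.221, -0.004]
wrist_force: [0.8, 0.3, 0.1]
gripper_width: 84.9
```

```bash
python3 - <<'E'
from fits import *
P=allpics(); s=P[0][2]; print(s['eef_pos'],yaw(s),s['joint_pos'].round(2)); 
fobj(P[1:],'puck',616.4,-128.8,np.radians(20.5),12)
fobj(P[1:],'puck',618,-13.4,np.radians(20),12)
f=fobj(P[:1],'puck',416.7,379.5,np.radians(-44)); w=f[2]
go(f[0]-np.cos(w),f[1]-np.sin(w),20.5,np.degrees(w)+90,s)
E
```

```text
[417.28352938 378.97806751 126.09336317] 45.73770257328252 [ 0.6   0.18  1.62  0.    1.34 -0.2 ]
    puck top [ 616.2 -128.7   20.6] 0.15
    puck side [ 616.4 -128.8   20.5] inf
puck [ 616.4 -128.8   20.5] inf
    puck top [616.6 -13.8  22.8] 0.141
    puck side [618.  -13.4  20. ] inf
puck [618.  -13.4  20. ] inf
    puck wrist [416.1 378.2 -41.5] 0.041
puck [416.1 378.2 -41.5] 0.041
-> (np.float64(415.3249046531124), np.float64(378.84139190651945), 20.5) travel [-0.0017, -0.0013, 0.1056] ang [0.03, -0.13, -2.73]h.py:45: RuntimeWarning: divide by zero encountered in divide
  return sum((render(p,parts,v[0],v[1],z,w,s)[sl]!=m).sum()/m.sum() for p,m,s,sl in O)
  np.max(np.abs(fsim[0] - fsim[1:])) <= fatol):
```

Request:
{"fn": "jog_arm", "kwargs": {
  "series": [
    {"travel":[-0.001,-0.0005,0.04],"angular":[0,0,-2.7]},
    {"travel":[-0.001,-0.0005,0.08],"angular":[0,0,-2.7]},
    {"travel":[-0.001,-0.0005,0.106],"angular":[0,0,-2.7]},
    {"travel":[-0.001,-0.0005,0.106],"angular":[0,0,-2.7]},
    {"travel":[-0.001,-0.0005,0.106],"angular":[0,0,-2.7]},
    {"travel":[-0.001,-0.0005,0.106],"angular":[0,0,-2.7]}
  ]
}}

```text
t: 19.3
eef_pos: [416.8, 379.5, 21.6]
eef_rot: [-2.864, -1.29, -0.007]
wrist_force: [0.5, -0.1, 0.5]
gripper_width: 85.3
```

Request:
{"fn": "jog_arm", "kwargs": {
  "grip": 0.05,
  "series": [
    {"travel":[0,0,0],"angular":[0,0,0]},
    {"travel":[0,0,0],"angular":[0,0,0]},
    {"travel":[0,0,0],"angular":[0,0,0]},
    {"travel":[0,0,0],"angular":[0,0,0]},
    {"travel":[0,0,0],"angular":[0,0,0]},
    {"travel":[0,0,0],"angular":[0,0,0]},
    {"travel":[0,0,0],"angular":[0,0,0]},
    {"travel":[0,0,0],"angular":[0,0,0]}
  ]
}}

```text
t: 20.1
eef_pos: [417.5, 380.0, 23.2]
eef_rot: [-2.863, -1.29, -0.01]
wrist_force: [-2.0, -1.4, 11.7]
gripper_width: 57.5
```

Request:
{"fn": "jog_arm", "kwargs": {
  "series": [
    {"travel":[0,0,-0.02],"angular":[0,0,0]},
    {"travel":[0,0,-0.06],"angular":[0,0,0]},
    {"travel":[0,0,-0.11],"angular":[0,0,0]},
    {"travel":[0,0,-0.11],"angular":[0,0,0]},
    {"travel":[0,0,-0.11],"angular":[0,0,0]}
  ]
}}

```text
t: 20.6
eef_pos: [417.2, 379.8, 134.4]
eef_rot: [-2.863, -1.29, -0.014]
wrist_force: [-1.1, -0.4, -3.2]
gripper_width: 57.2
```

```bash
python3 - <<'E'
from fits import *
P=allpics(['wrist']); p,s=P[0][1:]; e=s['eef_pos']; print(e.round(1),yaw(s),s['gripper_width'])
f=fobj(P,'puck',e[0],e[1],np.radians(yaw(s)-90),e[2]-20.5,each=False)
lug=np.array([np.cos(f[2]),np.sin(f[2])]); off=(e[:2]-f[:2])@lug; print('off',off)
w=np.radians(-31.3); t=np.array([620.1,102.1])+off*np.array([np.cos(w),np.sin(w)])
go(t[0],t[1],e[2],90-31.3,s)
E
```

```text
[417.2 379.8 134.4] 48.50818072474186 57.17191500141315
puck [416.1 380.1 -42.2] 0.114
off 1.0797803842057214
-> (np.float64(621.0226278838888), np.float64(101.53903345377252), np.float64(134.37114092387557)) travel [-0.0734, 0.337, 0.0001] ang [0.17, -0.49, -10.19]
```

Request:
{"fn": "jog_arm", "kwargs": {
  "series": [
    {"travel":[-0.0735,0.337,-0.003],"angular":[0.2,-0.5,-10.2]},
    {"travel":[-0.0735,0.337,-0.003],"angular":[0.2,-0.5,-10.2]},
    {"travel":[-0.0735,0.337,-0.003],"angular":[0.2,-0.5,-10.2]},
    {"travel":[-0.0735,0.337,-0.003],"angular":[0.2,-0.5,-10.2]},
    {"travel":[-0.0735,0.337,-0.003],"angular":[0.2,-0.5,-10.2]},
    {"travel":[-0.0735,0.337,-0.003],"angular":[0.2,-0.5,-10.2]},
    {"travel":[-0.0735,0.337,-0.003],"angular":[0.2,-0.5,-10.2]},
    {"travel":[-0.0735,0.337,-0.003],"angular":[0.2,-0.5,-10.2]},
    {"travel":[-0.0735,0.337,0.03],"angular":[0.2,-0.5,-10.2]},
    {"travel":[-0.0735,0.337,0.06],"angular":[0.2,-0.5,-10.2]}
  ]
}}

```text
t: 21.65
eef_pos: [620.2, 100.9, 70.6]
eef_rot: [-2.738, -1.538, 0.006]
wrist_force: [1.6, 0.5, -3.1]
gripper_width: 56.7
```

```bash
python3 -c "
from fits import *
P=allpics(['wrist']); save(P[0][1],'w5.png')
go(621,101.5,35.2,58.7)"
```

```text
-> (621, 101.5, 35.2) travel [0.0024, 0.0028, 0.0297] ang [-0.51, 0.4, -0.03]
```

View pics/w5.png

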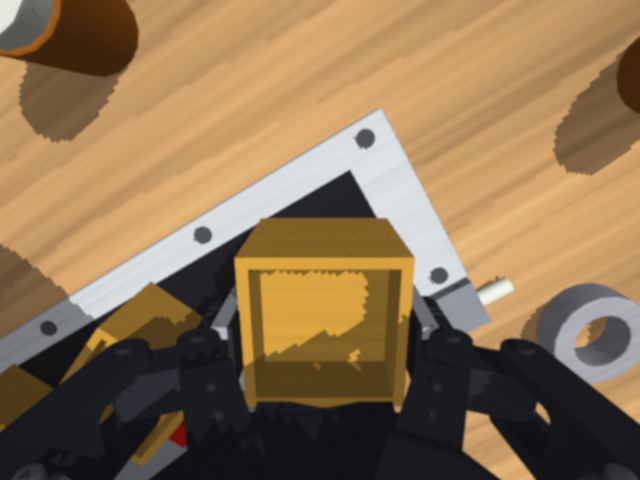

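Request:
{"fn": "jog_arm", "kwargs": {
  "series": [
    {"travel":[0.0024,0.0028,0],"angular":[-0.5,0.4,0]},
    {"travel":[0.0024,0.0028,0],"angular":[-0.5,0.4,0]},
    {"travel":[0.0024,0.0028,0],"angular":[-0.5,0.4,0]},
    {"travel":[0.0024,0.0028,0.005],"angular":[-0.5,0.4,0]},
    {"travel":[0.0024,0.0028,0.009],"angular":[-0.5,0.4,0]},
    {"travel":[0.0024,0.0028,0.013],"angular":[-0.5,0.4,0]},
    {"travel":[0.0024,0.0028,0.013],"angular":[-0.5,0.4,0]}
  ]
}}

```text
t: 22.4
eef_pos: [620.9, 101.6, 51.3]
eef_rot: [-2.738, -1.539, 0.001]
wrist_force: [-0.4, 0.6, -2.7]
gripper_width: 57.0
```

Request:
{"fn": "jog_arm", "kwargs": {
  "series": [
    {"travel":[0,0,0.003],"angular":[0,0,0]},
    {"travel":[0,0,0.006],"angular":[0,0,0]},
    {"travel":[0,0,0.009],"angular":[0,0,0]},
    {"travel":[0,0,0.012],"angular":[0,0,0]},
    {"travel":[0,0,0.0145],"angular":[0,0,0]},
    {"travel":[0,0,0.016],"angular":[0,0,0]},
    {"travel":[0,0,0.0165],"angular":[0,0,0]},
    {"travel":[0,0,0.0165],"angular":[0,0,0]}
  ]
}}

```text
t: 23.2
eef_pos: [621.0, 101.6, 35.4]
eef_rot: [-2.738, -1.539, 0.001]
wrist_force: [-3.6, -0.8, 4.0]
gripper_width: 56.8
```

Request:
{"fn": "jog_arm", "kwargs": {
  "grip": 0.085,
  "series": [
    {"travel":[0,0,0],"angular":[0,0,0]},
    {"travel":[0,0,0],"angular":[0,0,0]},
    {"travel":[0,0,0],"angular":[0,0,0]},
    {"travel":[0,0,0],"angular":[0,0,0]},
    {"travel":[0,0,0],"angular":[0,0,0]},
    {"travel":[0,0,0],"angular":[0,0,0]},
    {"travel":[0,0,-0.02],"angular":[0,0,0]},
    {"travel":[0,0,-0.06],"angular":[0,0,0]},
    {"travel":[0,0,-0.1],"angular":[0,0,0]},
    {"travel":[0,0,-0.15],"angular":[0,0,0]}
  ]
}}

```text
t: 24.2
eef_pos: [620.3, 101.6, 185.8]
eef_rot: [-2.738, -1.539, 0.004]
wrist_force: [1.5, -0.3, -1.0]
gripper_width: 84.7
```

Request:
{"fn": "jog_arm", "kwargs": {
  "series": [
    {"travel":[0,0,-0.05],"angular":[0,0,0]},
    {"travel":[0,0,-0.1],"angular":[0,0,0]},
    {"travel":[0,0,-0.1],"angular":[0,0,0]},
    {"travel":[0,0,-0.1],"angular":[0,0,0]}
  ]
}}

```text
t: 24.6
eef_pos: [620.9, 101.6, 286.9]
eef_rot: [-2.738, -1.539, 0.001]
wrist_force: [0.3, 0.3, -0.5]
gripper_width: 84.7
```

```bash
python3 - <<'E'
from fits import *
P=allpics(); p,s=P[0][1:]; save(p,'w6.png'); print(s['eef_pos'].round(1),yaw(s))
for x,y in [(627,306),(499,293),(453.5,59.7)]:
    for q in P: fobj([q],'jar',x,y,0,each=False)
E
```

```text
[620.9 101.6 286.9] 58.67671001719658
jar [627.8 307.3   0. ] 0.249
jar [616.6 303.6   0. ] 0.831
jar [634.2 304.4   0. ] 0.381Traceback (most recent call last):
  File "<stdin>", line 4, in <module>
  File "fits.py", line 24, in fobj
    f=fit(obs,parts,(x,y,w),z,kind!='jar'); print(kind,np.round([f[0],f[1],np.degrees(f[2])],1),round(f[3],3)); return f
  File "h.py", line 41, in fit
    sl=np.s_[max(0,ys.min()-pad*U):ys.max()+pad*U,max(0,xs.min()-pad*U):xs.max()+pad*U]
                   ~~~~~~^^
    return umr_minimum(a, axis, None, out, keepdims, initial, where)
ValueError: zero-size array to reduction operation minimum which has no identity
```

View pics/w6.png

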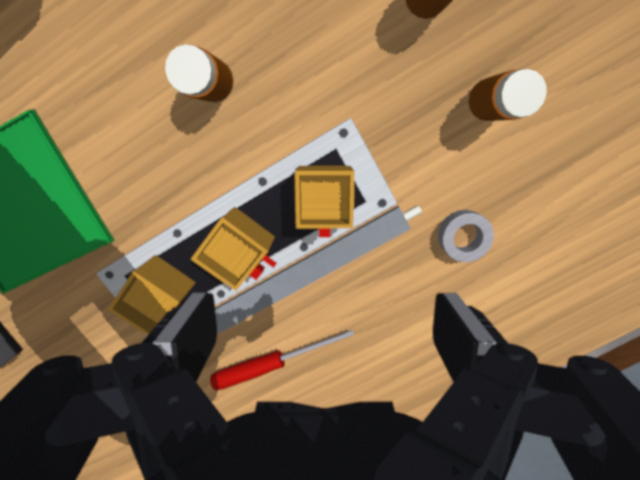

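```bash
sed -i 's/(h\[...,1\]<60)&(h\[...,2\]>150)/(h[...,1]<90)\&(h[...,2]>105)/' fits.py; python3 - <<'E'
from fits import *
P=allpics(); p,s=P[0][1:]
def T(*a,**k):
    try: return fobj(*a,each=False,**k)
    except Exception as e: print('x')
for x,y in [(627,306),(499,293),(453.5,59.7)]:
    for q in P: T([q],'jar',x,y,0)
for x,y,w in [(620,102,-31.3),(618,-13.4,20),(616.4,-128.8,20.5)]:
    for z in (12,20): T(P[:1],'puck',x,y,np.radians(w),z=z)
    T(P[1:2],'puck',x,y,np.radians(w),z=12)
E
```

```text
jar [628.4 308.3   0. ] 0.128
jar [616.1 303.    0. ] 0.609
jar [629.2 308.9   0. ] 0.089
x
jar [492.2 295.9   0. ] 0.461
jar [502.2 297.8   0. ] 0.069
jar [454.6  59.8   0. ] 0.076
jar [454.2  60.3   0. ] 0.049
jar [455.2  60.3   0. ] 0.068
puck [620.7 100.3 -31.8] 0.062
puck [619.2 101.3 -30.7] 0.102
puck [621.9  93.7 -53.7] 0.499
puck [617.9 -14.8  19.1] 0.067
puck [617.1 -10.9  18.5] 0.102
puck [616.5 -14.   22.8] 0.139
puck [ 616.1 -129.3   18.1] 0.185
puck [ 614.9 -124.9   16.9] 0.232
puck [ 613.6 -128.5   18.8] 0.152
```

Request:
{"fn": "jog_arm", "kwargs": {
  "series": [
    {"travel":[0.181,-0.101,0.05],"angular":[0,0,0]},
    {"travel":[0.181,-0.101,0.05],"angular":[0,0,0]},
    {"travel":[0.181,-0.101,0.05],"angular":[0,0,0]},
    {"travel":[0.181,-0.101,0.05],"angular":[0,0,0]},
    {"travel":[0.181,-0.101,0.1],"angular":[0,0,0]},
    {"travel":[0.181,-0.101,0.157],"angular":[0,0,0]},
    {"travel":[0.181,-0.101,0.157],"angular":[0,0,0]},
    {"travel":[0.181,-0.101,0.157],"angular":[0,0,0]}
  ]
}}

```text
t: 25.7
eef_pos: [626.9, 308.1, 126.2]
eef_rot: [-2.737, -1.538, 0.012]
wrist_force: [0.2, -0.5, 1.1]
gripper_width: 85.1
```

```bash
cat > jar.py <<'E'
from fits import *
import sys
x,y,w=map(float,sys.argv[1:4]); z=float(sys.argv[4]) if len(sys.argv)>4 else 0
P=allpics(['wrist']); s=P[0][2]; print(s['eef_pos'].round(1),yaw(s).round(2))
f=fobj(P,'jar',x,y,0,z,each=False); go(round(f[0],1),round(f[1],1),z+32,w)
E
python3 jar.py 628.5 308.5 58.7
```

```text
[626.9 308.1 126.2] 58.67
jar [628. 308.   0.] 0.048
-> (np.float64(628.0), np.float64(308.0), 32) travel [-0.0, 0.0006, 0.0969] ang [-0.2, 0.13, -0.05]
```

Request:
{"fn": "jog_arm", "kwargs": {
  "series": [
    {"travel":[0,0.0006,0.04],"angular":[-0.2,0.1,0]},
    {"travel":[0,0.0006,0.08],"angular":[-0.2,0.1,0]},
    {"travel":[0,0.0006,0.096],"angular":[-0.2,0.1,0]},
    {"travel":[0,0.0006,0.096],"angular":[-0.2,0.1,0]},
    {"travel":[0,0.0006,0.096],"angular":[-0.2,0.1,0]}
  ]
}}

```text
t: 26.25
eef_pos: [629.4, 308.3, 35.8]
eef_rot: [2.739, 1.538, 0.004]
wrist_force: [0.8, 0.7, 1.0]
gripper_width: 85.5
```

Request:
{"fn": "jog_arm", "kwargs": {
  "grip": 0.038,
  "series": [
    {"travel":[0,0,0],"angular":[0,0,0]},
    {"travel":[0,0,0],"angular":[0,0,0]},
    {"travel":[0,0,0],"angular":[0,0,0]},
    {"travel":[0,0,0],"angular":[0,0,0]},
    {"travel":[0,0,0],"angular":[0,0,0]},
    {"travel":[0,0,0],"angular":[0,0,0]},
    {"travel":[0,0,0],"angular":[0,0,0]},
    {"travel":[0,0,0],"angular":[0,0,0]},
    {"travel":[0,0,0],"angular":[0,0,0]}
  ]
}}

```text
t: 27.15
eef_pos: [630.0, 308.5, 37.6]
eef_rot: [2.738, 1.538, 0.008]
wrist_force: [-2.3, -1.2, 10.7]
gripper_width: 44.3
```

Request:
{"fn": "jog_arm", "kwargs": {
  "series": [
    {"travel":[0,0,-0.02],"angular":[0,0,0]},
    {"travel":[0,0,-0.06],"angular":[0,0,0]},
    {"travel":[0,0,-0.11],"angular":[0,0,0]},
    {"travel":[0,0,-0.13],"angular":[0,0,0]},
    {"travel":[0,0,-0.13],"angular":[0,0,0]},
    {"travel":[0,0,-0.13],"angular":[0,0,0]}
  ]
}}

```text
t: 27.75
eef_pos: [629.2, 308.3, 167.0]
eef_rot: [2.738, 1.538, 0.007]
wrist_force: [-0.4, 0.1, -3.2]
gripper_width: 44.3
```

```bash
cat > held.py <<'E'
from fits import *
import sys
zg,tx,ty,w=map(float,sys.argv[1:5])   # TCP height when gripped over jar base; target centre; yaw
P=allpics(['wrist']); p,s=P[0][1:]; e=s['eef_pos']; print(e.round(1),yaw(s).round(2),s['gripper_width'].round(1))
if len(sys.argv)>5: save(p,sys.argv[5])
f=fobj(P,'jar',e[0],e[1],0,e[2]-zg,each=False)
A=R.from_rotvec(s['eef_rot']); d=A.inv().apply([f[0]-e[0],f[1]-e[1],0]); print('jar in tool',d.round(1))
wr=np.radians(w); ty_=np.array([np.sin(wr),-np.cos(wr)]); t=np.array([tx,ty])-d[1]*ty_
go(t[0].round(1),t[1].round(1),e[2],w)
E
python3 held.py 33 620.1 102 58.7 w7.png
```

```text
Traceback (most recent call last):
  File "held.py", line 4, in <module>
    P=allpics(['wrist']); p,s=P[0][1:]; e=s['eef_pos']; print(e.round(1),yaw(s).round(2),s['gripper_width'].round(1))
                                                                                         ^^^^^^^^^^^^^^^^^^^^^^^^
AttributeError: 'float' object has no attribute 'round'
```

```bash
sed -i "s/,s\['gripper_width'\].round(1)/,s['gripper_width']/" held.py; python3 held.py 37.6 620.1 102 58.7 w7.png
```

```text
[628.9 308.2 166. ] 58.64 44.0659091170755
jar [627.9 308.    0. ] 0.065
jar in tool [-0.7 -0.8 -0. ]
-> (np.float64(620.8), np.float64(101.6), np.float64(166.0287592220482)) travel [-0.1805, 0.1007, -0.0005] ang [0.1, -0.08, -0.07]
```

View pics/w7.png

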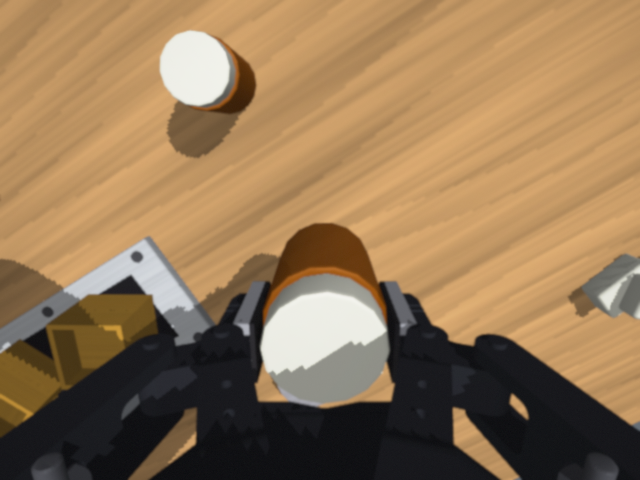

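Request:
{"fn": "jog_arm", "kwargs": {
  "series": [
    {"travel":[-0.1805,0.1007,0],"angular":[0,0,0]},
    {"travel":[-0.1805,0.1007,0],"angular":[0,0,0]},
    {"travel":[-0.1805,0.1007,0],"angular":[0,0,0]},
    {"travel":[-0.1805,0.1007,0],"angular":[0,0,0]},
    {"travel":[-0.1805,0.1007,0],"angular":[0,0,0]},
    {"travel":[-0.1805,0.1007,0.03],"angular":[0,0,0]},
    {"travel":[-0.1805,0.1007,0.055],"angular":[0,0,0]},
    {"travel":[-0.1805,0.1007,0.055],"angular":[0,0,0]},
    {"travel":[-0.1805,0.1007,0.055],"angular":[0,0,0]}
  ]
}}

```text
t: 28.75
eef_pos: [620.7, 101.9, 110.2]
eef_rot: [2.739, 1.539, 0.001]
wrist_force: [-0.1, 1.1, -1.5]
gripper_width: 44.4
```

```bash
python3 -c "
from h import *
s=status.state();print(s['eef_pos']);go(620.8,101.6,81.6,58.7)"
```

```text
[620.70314504 101.85362378 110.18391446]
-> (620.8, 101.6, 81.6) travel [-0.0002, 0.0002, 0.0286] ang [0.02, -0.03, -0.05]
```

Request:
{"fn": "jog_arm", "kwargs": {
  "series": [
    {"travel":[0,0,0.004],"angular":[0,0,0]},
    {"travel":[0,0,0.008],"angular":[0,0,0]},
    {"travel":[0,0,0.012],"angular":[0,0,0]},
    {"travel":[0,0,0.012],"angular":[0,0,0]}
  ]
}}

```text
t: 29.15
eef_pos: [620.5, 101.9, 97.8]
eef_rot: [-2.739, -1.539, -0.0]
wrist_force: [0.1, -0.4, -2.8]
gripper_width: 44.3
```

Request:
{"fn": "jog_arm", "kwargs": {
  "series": [
    {"travel":[0,0,0.005],"angular":[0,0,0]},
    {"travel":[0,0,0.009],"angular":[0,0,0]},
    {"travel":[0,0,0.013],"angular":[0,0,0]},
    {"travel":[0,0,0.0155],"angular":[0,0,0]},
    {"travel":[0,0,0.016],"angular":[0,0,0]},
    {"travel":[0,0,0.016],"angular":[0,0,0]}
  ]
}}

```text
t: 29.75
eef_pos: [620.5, 101.9, 81.7]
eef_rot: [-2.739, -1.539, -0.0]
wrist_force: [0.5, -1.2, -1.8]
gripper_width: 44.5
```

Request:
{"fn": "jog_arm", "kwargs": {
  "grip": 0.085,
  "series": [
    {"travel":[0,0,0],"angular":[0,0,0]},
    {"travel":[0,0,0],"angular":[0,0,0]},
    {"travel":[0,0,0],"angular":[0,0,0]},
    {"travel":[0,0,0],"angular":[0,0,0]},
    {"travel":[0,0,0],"angular":[0,0,0]},
    {"travel":[0,0,0],"angular":[0,0,0]},
    {"travel":[0,0,0],"angular":[0,0,0]},
    {"travel":[0,0,-0.02],"angular":[0,0,0]},
    {"travel":[0,0,-0.06],"angular":[0,0,0]},
    {"travel":[0,0,-0.1],"angular":[0,0,0]}
  ]
}}

```text
t: 30.75
eef_pos: [620.1, 101.9, 182.6]
eef_rot: [-2.738, -1.538, 0.002]
wrist_force: [1.4, -0.1, 0.3]
gripper_width: 85.0
```

```bash
python3 -c "
from fits import *
P=allpics(['side']);fobj(P,'jar',620,102,0,44,each=False);fobj(P,'jar',502,297,0,0,each=False)
s=status.state();print(s['eef_pos'],s['joint_pos']);go(501,297,130,58.7)"
```

```text
jar [619.8 103.7   0. ] 0.139
jar [502.2 297.7   0. ] 0.069
[622.16591907 101.98455465 190.39545694] [ 4.02226172e-02  2.76204238e-01  1.36853064e+00  2.60324312e-04
  1.48889773e+00 -9.83562051e-01]
-> (501, 297, 130) travel [0.1033, -0.2053, 0.0595] ang [0.37, -0.26, -0.04]
```

Request:
{"fn": "jog_arm", "kwargs": {
  "series": [
    {"travel":[0.1033,-0.205,0],"angular":[0.3,-0.2,0]},
    {"travel":[0.1033,-0.205,0],"angular":[0.3,-0.2,0]},
    {"travel":[0.1033,-0.205,0],"angular":[0.3,-0.2,0]},
    {"travel":[0.1033,-0.205,0],"angular":[0.3,-0.2,0]},
    {"travel":[0.1033,-0.205,0.03],"angular":[0.3,-0.2,0]},
    {"travel":[0.1033,-0.205,0.06],"angular":[0.3,-0.2,0]},
    {"travel":[0.1033,-0.205,0.06],"angular":[0.3,-0.2,0]},
    {"travel":[0.1033,-0.205,0.06],"angular":[0.3,-0.2,0]}
  ]
}}

```text
t: 31.6
eef_pos: [501.5, 296.7, 130.1]
eef_rot: [2.739, 1.538, 0.002]
wrist_force: [0.2, 0.0, 1.0]
gripper_width: 85.2
```

```bash
python3 jar.py 501.5 297 58.7
```

```text
[501.5 296.7 130.1] 58.65
jar [501.4 296.5   0. ] 0.046
-> (np.float64(501.4), np.float64(296.5), 32) travel [-0.0007, -0.0007, 0.0989] ang [0.12, -0.12, -0.08]
```

Request:
{"fn": "jog_arm", "kwargs": {
  "series": [
    {"travel":[0,0,0.04],"angular":[0,0,0]},
    {"travel":[0,0,0.08],"angular":[0,0,0]},
    {"travel":[0,0,0.095],"angular":[0,0,0]},
    {"travel":[0,0,0.095],"angular":[0,0,0]},
    {"travel":[0,0,0.095],"angular":[0,0,0]}
  ]
}}

```text
t: 32.15
eef_pos: [503.5, 296.9, 38.0]
eef_rot: [2.739, 1.537, 0.008]
wrist_force: [0.3, 0.1, -0.2]
gripper_width: 85.0
```

Request:
{"fn": "jog_arm", "kwargs": {
  "grip": 0.038,
  "series": [
    {"travel":[0,0,0],"angular":[0,0,0]},
    {"travel":[0,0,0],"angular":[0,0,0]},
    {"travel":[0,0,0],"angular":[0,0,0]},
    {"travel":[0,0,0],"angular":[0,0,0]},
    {"travel":[0,0,0],"angular":[0,0,0]},
    {"travel":[0,0,0],"angular":[0,0,0]},
    {"travel":[0,0,0],"angular":[0,0,0]},
    {"travel":[0,0,0],"angular":[0,0,0]},
    {"travel":[0,0,0],"angular":[0,0,0]}
  ]
}}

```text
t: 33.05
eef_pos: [504.2, 297.2, 39.5]
eef_rot: [2.739, 1.537, 0.011]
wrist_force: [-2.5, -1.4, 12.1]
gripper_width: 44.2
```

Request:
{"fn": "jog_arm", "kwargs": {
  "series": [
    {"travel":[0,0,-0.02],"angular":[0,0,0]},
    {"travel":[0,0,-0.06],"angular":[0,0,0]},
    {"travel":[0,0,-0.11],"angular":[0,0,0]},
    {"travel":[0,0,-0.15],"angular":[0,0,0]},
    {"travel":[0,0,-0.18],"angular":[0,0,0]},
    {"travel":[0,0,-0.18],"angular":[0,0,0]}
  ]
}}

```text
t: 33.65
eef_pos: [504.1, 297.3, 224.5]
eef_rot: [2.738, 1.537, 0.022]
wrist_force: [0.1, 0.1, -1.9]
gripper_width: 43.7
```

```bash
python3 held.py 37.6 617.8 -13.4 58.7
```

```text
[504.1 297.3 224.5] 58.61 43.70896692442499
jar [501.7 297.5   0. ] 0.116
jar in tool [-1.1 -2.1 -0. ]
-> (np.float64(619.6), np.float64(-14.5), np.float64(224.53246449576903)) travel [-0.2054, 0.2614, -0.0028] ang [0.39, -0.49, -0.09]
```

Request:
{"fn": "jog_arm", "kwargs": {
  "series": [
    {"travel":[-0.2054,0.2614,0],"angular":[0.4,-0.5,0]},
    {"travel":[-0.2054,0.2614,0],"angular":[0.4,-0.5,0]},
    {"travel":[-0.2054,0.2614,0],"angular":[0.4,-0.5,0]},
    {"travel":[-0.2054,0.2614,0],"angular":[0.4,-0.5,0]},
    {"travel":[-0.2054,0.2614,0],"angular":[0.4,-0.5,0]},
    {"travel":[-0.2054,0.2614,0],"angular":[0.4,-0.5,0]},
    {"travel":[-0.2054,0.2614,0],"angular":[0.4,-0.5,0]},
    {"travel":[-0.2054,0.2614,0.04],"angular":[0.4,-0.5,0]},
    {"travel":[-0.2054,0.2614,0.06],"angular":[0.4,-0.5,0]},
    {"travel":[-0.2054,0.2614,0.06],"angular":[0.4,-0.5,0]}
  ]
}}

```text
t: 34.7
eef_pos: [618.5, -14.3, 157.5]
eef_rot: [-2.736, -1.535, 0.009]
wrist_force: [0.2, -0.3, -1.4]
gripper_width: 43.9
```

```bash
python3 held.py 39.5 617.8 -13.4 58.7
```

```text
[618.5 -14.3 157.5] 58.57 43.886429826166186
jar [617. -14.   0.] 0.08
jar in tool [-0.5 -1.4  0. ]
-> (np.float64(619.0), np.float64(-14.1), np.float64(157.49802184851845)) travel [-0.0001, -0.0003, 0.0025] ang [-0.2, 0.09, -0.1]
```

Request:
{"fn": "jog_arm", "kwargs": {
  "series": [
    {"travel":[0,0,0.03],"angular":[-0.2,0.1,0]},
    {"travel":[0,0,0.045],"angular":[-0.2,0.1,0]},
    {"travel":[0,0,0.048],"angular":[-0.2,0.1,0]},
    {"travel":[0,0,0.052],"angular":[-0.2,0.1,0]},
    {"travel":[0,0,0.056],"angular":[-0.2,0.1,0]},
    {"travel":[0,0,0.059],"angular":[-0.2,0.1,0]},
    {"travel":[0,0,0.059],"angular":[-0.2,0.1,0]}
  ]
}}

```text
t: 35.45
eef_pos: [619.1, -14.2, 101.1]
eef_rot: [-2.74, -1.537, -0.0]
wrist_force: [-1.0, -0.3, -1.4]
gripper_width: 44.0
```

Request:
{"fn": "jog_arm", "kwargs": {
  "series": [
    {"travel":[0,0,0.004],"angular":[0,0,0]},
    {"travel":[0,0,0.008],"angular":[0,0,0]},
    {"travel":[0,0,0.012],"angular":[0,0,0]},
    {"travel":[0,0,0.015],"angular":[0,0,0]},
    {"travel":[0,0,0.017],"angular":[0,0,0]},
    {"travel":[0,0,0.0175],"angular":[0,0,0]},
    {"travel":[0,0,0.0175],"angular":[0,0,0]}
  ]
}}

```text
t: 36.15
eef_pos: [619.2, -14.2, 83.7]
eef_rot: [2.74, 1.537, 0.0]
wrist_force: [0.3, 0.0, -0.4]
gripper_width: 44.5
```

Request:
{"fn": "jog_arm", "kwargs": {
  "grip": 0.085,
  "series": [
    {"travel":[0,0,0],"angular":[0,0,0]},
    {"travel":[0,0,0],"angular":[0,0,0]},
    {"travel":[0,0,0],"angular":[0,0,0]},
    {"travel":[0,0,0],"angular":[0,0,0]},
    {"travel":[0,0,0],"angular":[0,0,0]},
    {"travel":[0,0,0],"angular":[0,0,0]},
    {"travel":[0,0,0],"angular":[0,0,0]},
    {"travel":[0,0,-0.02],"angular":[0,0,0]},
    {"travel":[0,0,-0.06],"angular":[0,0,0]},
    {"travel":[0,0,-0.1],"angular":[0,0,0]}
  ]
}}

```text
t: 37.15
eef_pos: [618.7, -14.1, 184.5]
eef_rot: [-2.739, -1.537, 0.001]
wrist_force: [0.3, -1.0, 0.9]
gripper_width: 84.7
```

```bash
python3 -c "
from fits import *
P=allpics();fobj(P[2:],'jar',618,-13.4,0,44,each=False);fobj(P[2:],'jar',620,102,0,44,each=False);fobj(P[2:],'jar',454.5,60,0,0,each=False)
s=status.state();print(s['eef_pos'],s['joint_pos'].round(2));go(454.5,60,130,58.7)"
```

```text
jar [617.2 -13.    0. ] 0.096
jar [621.  101.8   0. ] 0.186
jar [455.6  60.3   0. ] 0.076
[620.21455806 -14.27356983 186.52090519] [-0.15  0.26  1.4   0.    1.48 -1.17]
-> (454.5, 60, 130) travel [-0.0231, -0.1804, 0.0556] ang [0.26, -0.12, -0.1]
```

Request:
{"fn": "jog_arm", "kwargs": {
  "series": [
    {"travel":[-0.023,-0.18,0],"angular":[0.2,-0.1,0]},
    {"travel":[-0.023,-0.18,0],"angular":[0.2,-0.1,0]},
    {"travel":[-0.023,-0.18,0],"angular":[0.2,-0.1,0]},
    {"travel":[-0.023,-0.18,0.03],"angular":[0.2,-0.1,0]},
    {"travel":[-0.023,-0.18,0.056],"angular":[0.2,-0.1,0]},
    {"travel":[-0.023,-0.18,0.056],"angular":[0.2,-0.1,0]},
    {"travel":[-0.023,-0.18,0.056],"angular":[0.2,-0.1,0]}
  ]
}}

```text
t: 38.0
eef_pos: [455.0, 59.7, 129.8]
eef_rot: [2.739, 1.537, 0.0]
wrist_force: [-0.2, 0.2, 0.7]
gripper_width: 84.9
```

```bash
python3 jar.py 454.5 60 58.7
```

```text
[455.   59.7 129.8] 58.6
jar [454.6  59.6   0. ] 0.047
-> (np.float64(454.6), np.float64(59.6), 32) travel [-0.0006, -0.001, 0.0984] ang [0.08, -0.03, -0.11]
```

Request:
{"fn": "jog_arm", "kwargs": {
  "series": [
    {"travel":[0,-0.001,0.04],"angular":[0,0,0]},
    {"travel":[0,-0.001,0.08],"angular":[0,0,0]},
    {"travel":[0,-0.001,0.096],"angular":[0,0,0]},
    {"travel":[0,-0.001,0.096],"angular":[0,0,0]},
    {"travel":[0,-0.001,0.096],"angular":[0,0,0]},
    {"travel":[0,-0.001,0.096],"angular":[0,0,0]}
  ]
}}

```text
t: 38.65
eef_pos: [456.1, 60.0, 36.0]
eef_rot: [2.738, 1.536, 0.005]
wrist_force: [1.2, -0.2, -0.3]
gripper_width: 84.8
```

Request:
{"fn": "jog_arm", "kwargs": {
  "grip": 0.038,
  "series": [
    {"travel":[0,0,0],"angular":[0,0,0]},
    {"travel":[0,0,0],"angular":[0,0,0]},
    {"travel":[0,0,0],"angular":[0,0,0]},
    {"travel":[0,0,0],"angular":[0,0,0]},
    {"travel":[0,0,0],"angular":[0,0,0]},
    {"travel":[0,0,0],"angular":[0,0,0]},
    {"travel":[0,0,0],"angular":[0,0,0]},
    {"travel":[0,0,0],"angular":[0,0,0]},
    {"travel":[0,0,0],"angular":[0,0,0]}
  ]
}}

```text
t: 39.55
eef_pos: [456.5, 59.9, 36.9]
eef_rot: [2.737, 1.536, 0.006]
wrist_force: [-3.4, -0.9, 12.1]
gripper_width: 44.5
```

Request:
{"fn": "jog_arm", "kwargs": {
  "series": [
    {"travel":[0,0,-0.02],"angular":[0,0,0]},
    {"travel":[0,0,-0.06],"angular":[0,0,0]},
    {"travel":[0,0,-0.11],"angular":[0,0,0]},
    {"travel":[0,0,-0.15],"angular":[0,0,0]},
    {"travel":[0,0,-0.18],"angular":[0,0,0]},
    {"travel":[0,0,-0.18],"angular":[0,0,0]}
  ]
}}

```text
t: 40.15
eef_pos: [456.8, 60.0, 221.0]
eef_rot: [2.735, 1.534, 0.015]
wrist_force: [0.3, 0.2, -3.0]
gripper_width: 44.5
```

```bash
python3 held.py 38.5 616 -128.9 58.7
```

```text
[456.8  60.  221. ] 58.59 44.470140699987276
jar [455.6  59.9   0. ] 0.058
jar in tool [-0.7 -0.9 -0. ]
-> (np.float64(616.8), np.float64(-129.4), np.float64(220.96960179094432)) travel [-0.0779, 0.2359, -0.0011] ang [0.41, -0.21, -0.12]
```

Request:
{"fn": "jog_arm", "kwargs": {
  "series": [
    {"travel":[-0.078,0.236,0],"angular":[0.4,-0.2,0]},
    {"travel":[-0.078,0.236,0],"angular":[0.4,-0.2,0]},
    {"travel":[-0.078,0.236,0],"angular":[0.4,-0.2,0]},
    {"travel":[-0.078,0.236,0],"angular":[0.4,-0.2,0]},
    {"travel":[-0.078,0.236,0],"angular":[0.4,-0.2,0]},
    {"travel":[-0.078,0.236,0],"angular":[0.4,-0.2,0]},
    {"travel":[-0.078,0.236,0.03],"angular":[0.4,-0.2,0]},
    {"travel":[-0.078,0.236,0.06],"angular":[0.4,-0.2,0]},
    {"travel":[-0.078,0.236,0.06],"angular":[0.4,-0.2,0]}
  ]
}}

```text
t: 41.1
eef_pos: [615.1, -128.8, 154.3]
eef_rot: [-2.735, -1.534, 0.008]
wrist_force: [-1.1, -0.1, -2.0]
gripper_width: 44.5
```

```bash
python3 held.py 36.9 616 -128.9 58.7
```

```text
[ 615.1 -128.8  154.3] 58.58 44.5126055678731
jar [ 614.1 -128.9    0. ] 0.082
jar in tool [-0.6 -0.7  0. ]
-> (np.float64(616.6), np.float64(-129.3), np.float64(154.30803312936445)) travel [0.0001, 0.0006, 0.003] ang [-0.27, 0.05, -0.11]
```

Request:
{"fn": "jog_arm", "kwargs": {
  "series": [
    {"travel":[0,0.0006,0.03],"angular":[-0.2,0,0]},
    {"travel":[0,0.0006,0.045],"angular":[-0.2,0,0]},
    {"travel":[0,0.0006,0.05],"angular":[-0.2,0,0]},
    {"travel":[0,0.0006,0.054],"angular":[-0.2,0,0]},
    {"travel":[0,0.0006,0.058],"angular":[-0.2,0,0]},
    {"travel":[0,0.0006,0.06],"angular":[-0.2,0,0]},
    {"travel":[0,0.0006,0.06],"angular":[-0.2,0,0]}
  ]
}}

```text
t: 41.85
eef_pos: [616.6, -129.3, 97.8]
eef_rot: [-2.74, -1.537, 0.001]
wrist_force: [2.4, 0.4, -1.7]
gripper_width: 44.3
```

Request:
{"fn": "jog_arm", "kwargs": {
  "series": [
    {"travel":[0,0,0.004],"angular":[0,0,0]},
    {"travel":[0,0,0.008],"angular":[0,0,0]},
    {"travel":[0,0,0.012],"angular":[0,0,0]},
    {"travel":[0,0,0.015],"angular":[0,0,0]},
    {"travel":[0,0,0.0165],"angular":[0,0,0]},
    {"travel":[0,0,0.017],"angular":[0,0,0]},
    {"travel":[0,0,0.017],"angular":[0,0,0]}
  ]
}}

```text
t: 42.55
eef_pos: [616.5, -129.3, 81.0]
eef_rot: [-2.74, -1.537, 0.001]
wrist_force: [-1.0, 0.9, 3.3]
gripper_width: 44.2
```

Request:
{"fn": "jog_arm", "kwargs": {
  "grip": 0.085,
  "series": [
    {"travel":[0,0,0],"angular":[0,0,0]},
    {"travel":[0,0,0],"angular":[0,0,0]},
    {"travel":[0,0,0],"angular":[0,0,0]},
    {"travel":[0,0,0],"angular":[0,0,0]},
    {"travel":[0,0,0],"angular":[0,0,0]},
    {"travel":[0,0,0],"angular":[0,0,0]},
    {"travel":[0,0,0],"angular":[0,0,0]},
    {"travel":[0,0,-0.02],"angular":[0,0,0]},
    {"travel":[0,0,-0.06],"angular":[0,0,0]},
    {"travel":[0,0,-0.1],"angular":[0,0,0]}
  ]
}}

```text
t: 43.55
eef_pos: [616.1, -129.1, 181.8]
eef_rot: [-2.739, -1.537, 0.003]
wrist_force: [0.3, 0.1, -0.1]
gripper_width: 85.1
```

```bash
python3 - <<'E'
from fits import *
s=status.state();P=allpics()
for x,y in [(620,102),(617.5,-13.4),(616,-129)]:
    for z in (44,60): fobj(P[2:],'jar',x,y,0,z,each=False)
p=P[1][1]; save(p,'top1.png')
for q in P[1:]:
  print([(np.round(d['position'],1).tolist(),round(d['score'],2)) for d in models.tip_of(q[1],'pedal_toe')])
  d=models.outline_of(q[1],'pedal_toe'); print([(x['score'],x['region'].sum()) for x in d])
print(s['eef_pos'],s['joint_pos'].round(2));go(500,-330,230,0)
im=p['pixels'][150:290,360:560,::-1]; cv2.imwrite('pics/ped.png',cv2.resize(im,None,fx=3,fy=3))
E
```

```text
jar [621.  101.8   0. ] 0.19
jar [614.7 108.6   0. ] 0.252
jar [619.1 -15.4   0. ] 0.146
jar [612.4  -9.5   0. ] 0.224
jar [ 615.7 -127.8    0. ] 0.08
jar [ 612.5 -121.3    0. ] 0.494
[([466.7, -406.1, 51.6], 0.83)]
[(0.74, np.int64(1216)), (0.69, np.int64(3977))]
[([465.9, -401.8, 53.4], 0.79)]
[(0.82, np.int64(679))]
[ 616.13766854 -129.10037712  181.80773875] [-0.33  0.28  1.37 -0.    1.48 -1.35]
-> (500, -330, 230) travel [-0.232, 0.0055, -0.0501] ang [-0.1, 0.13, 58.59]
```

View pics/ped.png

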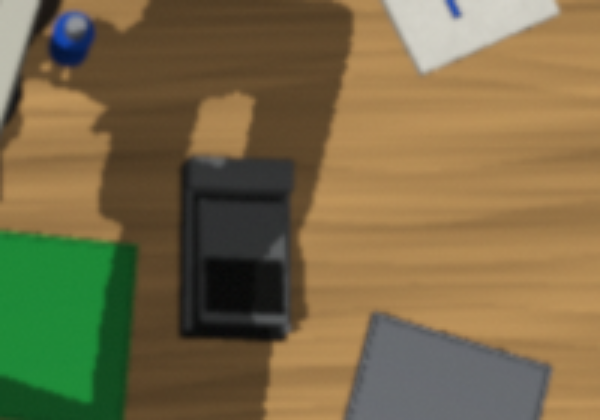

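Request:
{"fn": "jog_arm", "kwargs": {
  "grip": 0.0,
  "series": [
    {"travel":[-0.312,0.0144,0],"angular":[0,0,0]},
    {"travel":[-0.312,0.0144,0],"angular":[0,0,0]},
    {"travel":[-0.312,0.0144,0],"angular":[0,0,0]},
    {"travel":[-0.312,0.0144,0],"angular":[0,0,0]},
    {"travel":[-0.312,0.0144,0],"angular":[0,0,0]},
    {"travel":[-0.312,0.0144,0],"angular":[0,0,0]},
    {"travel":[-0.312,0.0144,0.04],"angular":[0,0,0]},
    {"travel":[-0.312,0.0144,0.08],"angular":[0,0,0]},
    {"travel":[-0.312,0.0144,0.102],"angular":[0,0,0]},
    {"travel":[-0.312,0.0144,0.102],"angular":[0,0,0]}
  ]
}}

```text
t: 44.9
eef_pos: [463.8, -401.4, 73.7]
eef_rot: [-2.733, -1.532, 0.006]
wrist_force: [-0.0, -0.1, 0.5]
gripper_width: -0.1
```

```bash
python3 - <<'E'
from fits import *
s=status.state();P=allpics(); p=P[2][1]; print(s['eef_pos'],yaw(s),s['gripper_width'])
u,v=proj(p,[466,-403,54])[0].astype(int); im=p['pixels'][v-75:v+75,u-100:u+100,::-1].copy()
cv2.imwrite('pics/ped2.png',np.hstack([cv2.resize(im,(400,300)),cv2.resize(P[0][1]['pixels'][...,::-1],(400,300))]))
go(466,-403,50,58.7)
E
```

```text
[ 463.84685222 -401.42411654   73.68788891] 58.56010144967035 -0.12930933651810494
-> (466, -403, 50) travel [0.0002, 0.0001, 0.0291] ang [-0.09, 0.08, -0.1]
```

View pics/ped2.png

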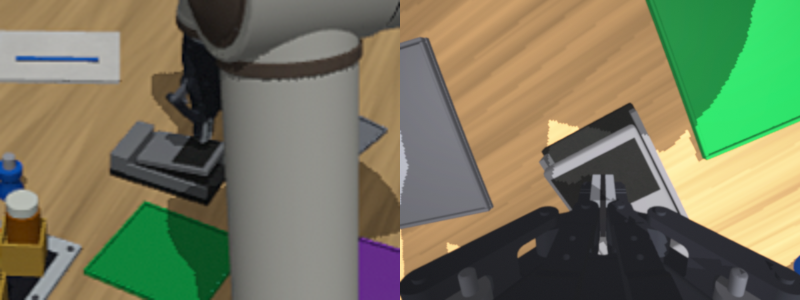

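Request:
{"fn": "jog_arm", "kwargs": {
  "series": [
    {"travel":[0,0,0.02],"angular":[0,0,0]},
    {"travel":[0,0,0.025],"angular":[0,0,0]},
    {"travel":[0,0,0.03],"angular":[0,0,0]},
    {"travel":[0,0,0.035],"angular":[0,0,0]},
    {"travel":[0,0,0.04],"angular":[0,0,0]},
    {"travel":[0,0,0.043],"angular":[0,0,0]},
    {"travel":[0,0,0.045],"angular":[0,0,0]},
    {"travel":[0,0,0.045],"angular":[0,0,0]}
  ]
}}

```text
t: 45.85
eef_pos: [465.9, -403.5, 34.8]
eef_rot: [2.74, 1.537, -0.003]
wrist_force: [-4.8, 2.0, 9.0]
gripper_width: 0.0
```

Request:
{"fn": "jog_arm", "kwargs": {
  "series": [
    {"travel":[0,0,0.001],"angular":[0,0,0]},
    {"travel":[0,0,0.002],"angular":[0,0,0]},
    {"travel":[0,0,0.003],"angular":[0,0,0]},
    {"travel":[0,0,0.003],"angular":[0,0,0]}
  ]
}}

```text
t: 46.25
eef_pos: [465.9, -403.6, 32.8]
eef_rot: [2.739, 1.537, -0.003]
wrist_force: [-5.3, 3.4, 10.5]
gripper_width: 0.2
```

Request:
{"fn": "jog_arm", "kwargs": {
  "series": [
    {"travel":[0,0,0.001],"angular":[0,0,0]},
    {"travel":[0,0,0.002],"angular":[0,0,0]},
    {"travel":[0,0,0.003],"angular":[0,0,0]},
    {"travel":[0,0,0.004],"angular":[0,0,0]},
    {"travel":[0,0,0.004],"angular":[0,0,0]}
  ]
}}

```text
t: 46.75
eef_pos: [466.1, -403.8, 31.8]
eef_rot: [2.737, 1.537, -0.003]
wrist_force: [-14.0, 12.8, 35.3]
gripper_width: 0.3
```

Request:
{"fn": "jog_arm", "kwargs": {
  "series": [
    {"travel":[0,0,0.0015],"angular":[0,0,0]},
    {"travel":[0,0,0.0015],"angular":[0,0,0]},
    {"travel":[0,0,0.0015],"angular":[0,0,0]},
    {"travel":[0,0,0.0015],"angular":[0,0,0]},
    {"travel":[0,0,0.0015],"angular":[0,0,0]},
    {"travel":[0,0,0.0015],"angular":[0,0,0]},
    {"travel":[0,0,0.0015],"angular":[0,0,0]}
  ]
}}

```text
t: 47.45
eef_pos: [466.2, -404.0, 32.3]
eef_rot: [2.736, 1.536, -0.003]
wrist_force: [-9.5, 8.1, 23.8]
gripper_width: 0.0
```

Request:
{"fn": "jog_arm", "kwargs": {
  "series": [
    {"travel":[0,0,-0.005],"angular":[0,0,0]},
    {"travel":[0,0,-0.015],"angular":[0,0,0]},
    {"travel":[0,0,-0.025],"angular":[0,0,0]},
    {"travel":[0,0,-0.06],"angular":[0,0,0]},
    {"travel":[0,0,-0.11],"angular":[0,0,0]},
    {"travel":[0,0,-0.16],"angular":[0,0,0]},
    {"travel":[0,0,-0.2],"angular":[0,0,0]},
    {"travel":[0,0,-0.2],"angular":[0,0,0]}
  ]
}}

```text
t: 48.25
eef_pos: [467.3, -404.3, 239.1]
eef_rot: [2.729, 1.532, -0.0]
wrist_force: [0.0, 0.5, -0.5]
gripper_width: -0.1
```

```bash
python3 - <<'E'
from fits import *
s=status.state();P=allpics(['side','top']); save(P[1][1],'top2.png'); p=P[0][1]
for q in P: print([(np.round(d['position'],1).tolist(),round(d['score'],2)) for d in models.tip_of(q[1],'pedal_toe')])
for x,y in [(620,102),(617.5,-13.4),(616,-129)]: fobj([P[0]],'jar',x,y,0,44,each=False); 
for q in P:
    h=hsv(q[1]); g=(h[...,1]>140)&(abs(h[...,0].astype(int)-70)<15); L=max(cc(g,100),key=lambda c:c[1])
    f=fit([(q[1],L[0],None)],TRAY,(444.4,-224.2,-.14),0); print('tray',np.round(f,3))
print(s['eef_pos']);go(616,-129,230,58.7)
E
```

```text
[]
[([464.1, -401.9, 52.6], 0.87)]
jar [621.  101.8   0. ] 0.196
jar [618.7 -14.5   0. ] 0.146
jar [ 615.7 -127.8    0. ] 0.094
tray [ 4.46530e+02 -2.22458e+02 -1.07000e-01  7.40000e-02]
tray [ 4.44286e+02 -2.24542e+02 -1.40000e-01  4.29000e-01]
[ 467.28685199 -404.28926497  239.06482361]
-> (616, -129, 230) travel [0.312, -0.0145, 0.0003] ang [0.01, 0.17, -0.07]
```

Request:
{"fn": "jog_arm", "kwargs": {
  "grip": 0.085,
  "series": [
    {"travel":[0.3125,-0.0145,0],"angular":[0,0.1,0]},
    {"travel":[0.3125,-0.0145,0],"angular":[0,0.1,0]},
    {"travel":[0.3125,-0.0145,0],"angular":[0,0.1,0]},
    {"travel":[0.3125,-0.0145,0],"angular":[0,0.1,0]},
    {"travel":[0.3125,-0.0145,0],"angular":[0,0.1,0]},
    {"travel":[0.3125,-0.0145,0.02],"angular":[0,0.1,0]},
    {"travel":[0.3125,-0.0145,0.04],"angular":[0,0.1,0]},
    {"travel":[0.3125,-0.0145,0.06],"angular":[0,0.1,0]},
    {"travel":[0.3125,-0.0145,0.06],"angular":[0,0.1,0]},
    {"travel":[0.3125,-0.0145,0.06],"angular":[0,0.1,0]}
  ]
}}

```text
t: 49.45
eef_pos: [615.9, -128.9, 170.0]
eef_rot: [-2.739, -1.538, 0.003]
wrist_force: [0.1, -0.8, 0.5]
gripper_width: 84.8
```

```bash
python3 jar.py 616 -129 58.7 44; python3 -c "
from h import *
go(616.5,-129.3,81,58.7)"
```

```text
[ 615.9 -128.9  170. ] 58.61
jar [ 616.2 -130.4    0. ] 0.328
-> (np.float64(616.2), np.float64(-130.4), 76.0) travel [-0.0009, 0.0006, 0.0949] ang [0.02, 0.07, -0.11]
-> (616.5, -129.3, 81) travel [0.0002, 0.0003, 0.0899] ang [0.02, 0.07, -0.11]
```

Request:
{"fn": "jog_arm", "kwargs": {
  "series": [
    {"travel":[0,0.0003,0.04],"angular":[0,0,0]},
    {"travel":[0,0.0003,0.07],"angular":[0,0,0]},
    {"travel":[0,0.0003,0.088],"angular":[0,0,0]},
    {"travel":[0,0.0003,0.09],"angular":[0,0,0]},
    {"travel":[0,0.0003,0.09],"angular":[0,0,0]},
    {"travel":[0,0.0003,0.09],"angular":[0,0,0]}
  ]
}}

```text
t: 50.1
eef_pos: [617.2, -130.0, 82.8]
eef_rot: [2.738, 1.535, 0.001]
wrist_force: [-0.2, 1.0, 0.4]
gripper_width: 85.1
```

Request:
{"fn": "jog_arm", "kwargs": {
  "grip": 0.038,
  "series": [
    {"travel":[0,0,0],"angular":[0,0,0]},
    {"travel":[0,0,0],"angular":[0,0,0]},
    {"travel":[0,0,0],"angular":[0,0,0]},
    {"travel":[0,0,0],"angular":[0,0,0]},
    {"travel":[0,0,0],"angular":[0,0,0]},
    {"travel":[0,0,0],"angular":[0,0,0]},
    {"travel":[0,0,0],"angular":[0,0,0]},
    {"travel":[0,0,0],"angular":[0,0,0]},
    {"travel":[0,0,0],"angular":[0,0,0]}
  ]
}}

```text
t: 51.0
eef_pos: [617.5, -130.0, 83.9]
eef_rot: [2.737, 1.535, 0.003]
wrist_force: [-2.7, 1.1, 9.0]
gripper_width: 44.6
```

Request:
{"fn": "jog_arm", "kwargs": {
  "series": [
    {"travel":[0,0,-0.01],"angular":[0,0,0]},
    {"travel":[0,0,-0.025],"angular":[0,0,0]},
    {"travel":[0,0,-0.05],"angular":[0,0,0]},
    {"travel":[0,0,-0.09],"angular":[0,0,0]},
    {"travel":[0,0,-0.11],"angular":[0,0,0]},
    {"travel":[0,0,-0.11],"angular":[0,0,0]}
  ]
}}

```text
t: 51.6
eef_pos: [618.3, -130.1, 198.6]
eef_rot: [2.733, 1.533, 0.009]
wrist_force: [0.7, 0.0, -1.7]
gripper_width: 44.1
```

```bash
python3 -c "
from h import *
s=status.state();print(s['eef_pos']);go(484,-274,120,58.7)"
```

```text
[ 618.2730934  -130.0684605   198.57600154]
-> (484, -274, 120) travel [-0.1929, -0.0404, 0.078] ang [0.58, -0.05, -0.11]
```

Request:
{"fn": "jog_arm", "kwargs": {
  "series": [
    {"travel":[-0.193,-0.0404,0],"angular":[0.6,0,0]},
    {"travel":[-0.193,-0.0404,0],"angular":[0.6,0,0]},
    {"travel":[-0.193,-0.0404,0],"angular":[0.6,0,0]},
    {"travel":[-0.193,-0.0404,0.04],"angular":[0.6,0,0]},
    {"travel":[-0.193,-0.0404,0.08],"angular":[0.6,0,0]},
    {"travel":[-0.193,-0.0404,0.12],"angular":[0.6,0,0]},
    {"travel":[-0.193,-0.0404,0.14],"angular":[0.6,0,0]},
    {"travel":[-0.193,-0.0404,0.14],"angular":[0.6,0,0]},
    {"travel":[-0.193,-0.0404,0.14],"angular":[0.6,0,0]}
  ]
}}

```text
t: 52.5
eef_pos: [484.5, -274.4, 58.6]
eef_rot: [-2.739, -1.537, -0.001]
wrist_force: [-0.0, 0.1, -2.6]
gripper_width: 44.2
```

```bash
python3 -c "
from h import *
s=status.state();print(s['eef_pos']);go(484,-274,43,58.7)"
```

```text
[ 484.53249762 -274.39597841   58.58182244]
-> (484, -274, 43) travel [0.0, -0.0007, 0.0156] ang [-0.03, -0.05, -0.12]
```

Jar 3 is over the tray; lower it, release, lift.

Request:
{"fn": "jog_arm", "kwargs": {
  "series": [
    {"travel":[0,0,0.005],"angular":[0,0,0]},
    {"travel":[0,0,0.01],"angular":[0,0,0]},
    {"travel":[0,0,0.013],"angular":[0,0,0]},
    {"travel":[0,0,0.015],"angular":[0,0,0]},
    {"travel":[0,0,0.0155],"angular":[0,0,0]},
    {"travel":[0,0,0.0155],"angular":[0,0,0]}
  ]
}}

```text
t: 53.1
eef_pos: [484.8, -274.4, 44.0]
eef_rot: [-2.74, -1.537, -0.001]
wrist_force: [-4.3, 2.8, 10.4]
gripper_width: 44.1
```

Request:
{"fn": "jog_arm", "kwargs": {
  "grip": 0.07,
  "series": [
    {"travel":[0,0,0],"angular":[0,0,0]},
    {"travel":[0,0,0],"angular":[0,0,0]},
    {"travel":[0,0,0],"angular":[0,0,0]},
    {"travel":[0,0,0],"angular":[0,0,0]},
    {"travel":[0,0,0],"angular":[0,0,0]},
    {"travel":[0,0,0],"angular":[0,0,0]},
    {"travel":[0,0,-0.02],"angular":[0,0,0]},
    {"travel":[0,0,-0.06],"angular":[0,0,0]},
    {"travel":[0,0,-0.11],"angular":[0,0,0]},
    {"travel":[0,0,-0.15],"angular":[0,0,0]}
  ]
}}

```text
t: 54.1
eef_pos: [484.7, -274.5, 196.7]
eef_rot: [2.739, 1.537, 0.002]
wrist_force: [0.3, -0.9, -0.9]
gripper_width: 69.8
```

```bash
python3 -c "
from h import *
s=status.state();print(s['eef_pos']);go(619.2,-14.2,175,58.7)"
```

```text
[ 484.66063747 -274.5209018   196.65320306]
-> (619.2, -14.2, 175) travel [0.2923, -0.0209, 0.0218] ang [0.08, -0.04, -0.11]
```

Request:
{"fn": "jog_arm", "kwargs": {
  "grip": 0.085,
  "series": [
    {"travel":[0.2923,-0.021,0],"angular":[0,0,0]},
    {"travel":[0.2923,-0.021,0],"angular":[0,0,0]},
    {"travel":[0.2923,-0.021,0],"angular":[0,0,0]},
    {"travel":[0.2923,-0.021,0],"angular":[0,0,0]},
    {"travel":[0.2923,-0.021,0],"angular":[0,0,0]},
    {"travel":[0.2923,-0.021,0],"angular":[0,0,0]},
    {"travel":[0.2923,-0.021,0.02],"angular":[0,0,0]},
    {"travel":[0.2923,-0.021,0.022],"angular":[0,0,0]},
    {"travel":[0.2923,-0.021,0.022],"angular":[0,0,0]}
  ]
}}

```text
t: 55.0
eef_pos: [618.7, -14.5, 174.5]
eef_rot: [2.74, 1.537, 0.0]
wrist_force: [-0.2, -0.1, 0.2]
gripper_width: 84.6
```

```bash
python3 -c "
from h import *
s=status.state();print(s['eef_pos']);go(619.2,-14.2,83.7,58.7)"
```

```text
[618.67636644 -14.45419577 174.46407739]
-> (619.2, -14.2, 83.7) travel [0.0005, 0.0003, 0.0908] ang [0.01, -0.0, -0.12]
```

Request:
{"fn": "jog_arm", "kwargs": {
  "series": [
    {"travel":[0,0,0.04],"angular":[0,0,0]},
    {"travel":[0,0,0.07],"angular":[0,0,0]},
    {"travel":[0,0,0.088],"angular":[0,0,0]},
    {"travel":[0,0,0.091],"angular":[0,0,0]},
    {"travel":[0,0,0.091],"angular":[0,0,0]},
    {"travel":[0,0,0.091],"angular":[0,0,0]}
  ]
}}

```text
t: 55.6
eef_pos: [619.4, -15.0, 85.3]
eef_rot: [2.739, 1.535, 0.003]
wrist_force: [0.6, -0.1, 0.5]
gripper_width: 85.2
```

Request:
{"fn": "jog_arm", "kwargs": {
  "grip": 0.038,
  "series": [
    {"travel":[0,0,0],"angular":[0,0,0]},
    {"travel":[0,0,0],"angular":[0,0,0]},
    {"travel":[0,0,0],"angular":[0,0,0]},
    {"travel":[0,0,0],"angular":[0,0,0]},
    {"travel":[0,0,0],"angular":[0,0,0]},
    {"travel":[0,0,0],"angular":[0,0,0]},
    {"travel":[0,0,0],"angular":[0,0,0]},
    {"travel":[0,0,0],"angular":[0,0,0]},
    {"travel":[0,0,0],"angular":[0,0,0]}
  ]
}}

```text
t: 56.5
eef_pos: [619.8, -15.0, 86.3]
eef_rot: [2.738, 1.535, 0.005]
wrist_force: [-0.8, 0.7, 8.5]
gripper_width: 44.4
```

Request:
{"fn": "jog_arm", "kwargs": {
  "series": [
    {"travel":[0,0,-0.01],"angular":[0,0,0]},
    {"travel":[0,0,-0.025],"angular":[0,0,0]},
    {"travel":[0,0,-0.05],"angular":[0,0,0]},
    {"travel":[0,0,-0.09],"angular":[0,0,0]},
    {"travel":[0,0,-0.13],"angular":[0,0,0]},
    {"travel":[0,0,-0.13],"angular":[0,0,0]}
  ]
}}

```text
t: 57.1
eef_pos: [620.9, -15.1, 223.6]
eef_rot: [2.733, 1.533, 0.016]
wrist_force: [-0.3, -0.6, -1.2]
gripper_width: 43.8
```

```bash
python3 -c "
from h import *
s=status.state();print(s['eef_pos']);go(495,-184,62,58.7)"
```

```text
[620.93308168 -15.07426053 223.60480652]
-> (495, -184, 62) travel [-0.2106, -0.0213, 0.1603] ang [0.69, -0.28, -0.14]
```

Request:
{"fn": "jog_arm", "kwargs": {
  "series": [
    {"travel":[-0.2106,-0.0213,0],"angular":[0.7,-0.3,0]},
    {"travel":[-0.2106,-0.0213,0],"angular":[0.7,-0.3,0]},
    {"travel":[-0.2106,-0.0213,0],"angular":[0.7,-0.3,0]},
    {"travel":[-0.2106,-0.0213,0],"angular":[0.7,-0.3,0]},
    {"travel":[-0.2106,-0.0213,0.03],"angular":[0.7,-0.3,0]},
    {"travel":[-0.2106,-0.0213,0.08],"angular":[0.7,-0.3,0]},
    {"travel":[-0.2106,-0.0213,0.12],"angular":[0.7,-0.3,0]},
    {"travel":[-0.2106,-0.0213,0.16],"angular":[0.7,-0.3,0]},
    {"travel":[-0.2106,-0.0213,0.16],"angular":[0.7,-0.3,0]},
    {"travel":[-0.2106,-0.0213,0.16],"angular":[0.7,-0.3,0]}
  ]
}}

```text
t: 58.1
eef_pos: [495.3, -184.1, 63.6]
eef_rot: [-2.74, -1.537, 0.0]
wrist_force: [0.9, -0.4, 0.0]
gripper_width: 44.4
```

```bash
python3 -c "
from h import *
s=status.state();print(s['eef_pos']);go(495,-184,46,58.7)"
```

```text
[ 495.26279759 -184.10860176   63.58936253]
-> (495, -184, 46) travel [-0.0, -0.0003, 0.0176] ang [-0.01, 0.01, -0.14]
```

Request:
{"fn": "jog_arm", "kwargs": {
  "series": [
    {"travel":[0,0,0.006],"angular":[0,0,0]},
    {"travel":[0,0,0.011],"angular":[0,0,0]},
    {"travel":[0,0,0.015],"angular":[0,0,0]},
    {"travel":[0,0,0.017],"angular":[0,0,0]},
    {"travel":[0,0,0.018],"angular":[0,0,0]},
    {"travel":[0,0,0.018],"angular":[0,0,0]}
  ]
}}

```text
t: 58.7
eef_pos: [495.4, -184.2, 46.3]
eef_rot: [2.74, 1.536, -0.0]
wrist_force: [-3.5, 1.5, 9.1]
gripper_width: 43.9
```

Request:
{"fn": "jog_arm", "kwargs": {
  "grip": 0.07,
  "series": [
    {"travel":[0,0,0],"angular":[0,0,0]},
    {"travel":[0,0,0],"angular":[0,0,0]},
    {"travel":[0,0,0],"angular":[0,0,0]},
    {"travel":[0,0,0],"angular":[0,0,0]},
    {"travel":[0,0,0],"angular":[0,0,0]},
    {"travel":[0,0,0],"angular":[0,0,0]},
    {"travel":[0,0,-0.02],"angular":[0,0,0]},
    {"travel":[0,0,-0.06],"angular":[0,0,0]},
    {"travel":[0,0,-0.11],"angular":[0,0,0]},
    {"travel":[0,0,-0.15],"angular":[0,0,0]}
  ]
}}

```text
t: 59.7
eef_pos: [495.4, -184.1, 199.0]
eef_rot: [2.739, 1.536, 0.001]
wrist_force: [0.3, -0.0, 0.4]
gripper_width: 69.7
```

```bash
python3 -c "
from h import *
s=status.state();print(s['eef_pos']);go(620.5,101.9,175,58.7)"
```

```text
[ 495.40697884 -184.08606701  199.00350668]
-> (620.5, 101.9, 175) travel [0.3093, -0.0424, 0.0239] ang [0.1, 0.01, -0.13]
```

Request:
{"fn": "jog_arm", "kwargs": {
  "grip": 0.085,
  "series": [
    {"travel":[0.3093,-0.0424,0],"angular":[0,0,0]},
    {"travel":[0.3093,-0.0424,0],"angular":[0,0,0]},
    {"travel":[0.3093,-0.0424,0],"angular":[0,0,0]},
    {"travel":[0.3093,-0.0424,0],"angular":[0,0,0]},
    {"travel":[0.3093,-0.0424,0],"angular":[0,0,0]},
    {"travel":[0.3093,-0.0424,0],"angular":[0,0,0]},
    {"travel":[0.3093,-0.0424,0.02],"angular":[0,0,0]},
    {"travel":[0.3093,-0.0424,0.024],"angular":[0,0,0]},
    {"travel":[0.3093,-0.0424,0.024],"angular":[0,0,0]},
    {"travel":[0.3093,-0.0424,0.024],"angular":[0,0,0]}
  ]
}}

```text
t: 60.7
eef_pos: [620.5, 100.9, 175.6]
eef_rot: [2.739, 1.534, 0.002]
wrist_force: [0.3, 0.4, 1.0]
gripper_width: 85.1
```

```bash
python3 -c "
from h import *
s=status.state();print(s['eef_pos']);go(620.5,101.9,81.7,58.7)"
```

```text
[620.46887161 100.90267186 175.55582631]
-> (620.5, 101.9, 81.7) travel [0.0009, -0.0007, 0.0939] ang [0.12, 0.0, -0.19]
```

Request:
{"fn": "jog_arm", "kwargs": {
  "series": [
    {"travel":[0.001,-0.0005,0.04],"angular":[0,0,0]},
    {"travel":[0.001,-0.0005,0.07],"angular":[0,0,0]},
    {"travel":[0.001,-0.0005,0.088],"angular":[0,0,0]},
    {"travel":[0.001,-0.0005,0.093],"angular":[0,0,0]},
    {"travel":[0.001,-0.0005,0.093],"angular":[0,0,0]},
    {"travel":[0.001,-0.0005,0.093],"angular":[0,0,0]}
  ]
}}

```text
t: 61.3
eef_pos: [621.5, 101.4, 84.3]
eef_rot: [2.739, 1.533, 0.005]
wrist_force: [-0.3, 0.5, 0.7]
gripper_width: 85.1
```

Request:
{"fn": "jog_arm", "kwargs": {
  "grip": 0.038,
  "series": [
    {"travel":[0,0,0],"angular":[0,0,0]},
    {"travel":[0,0,0],"angular":[0,0,0]},
    {"travel":[0,0,0],"angular":[0,0,0]},
    {"travel":[0,0,0],"angular":[0,0,0]},
    {"travel":[0,0,0],"angular":[0,0,0]},
    {"travel":[0,0,0],"angular":[0,0,0]},
    {"travel":[0,0,0],"angular":[0,0,0]},
    {"travel":[0,0,0],"angular":[0,0,0]},
    {"travel":[0,0,0],"angular":[0,0,0]}
  ]
}}

```text
t: 62.2
eef_pos: [621.7, 101.3, 85.2]
eef_rot: [2.738, 1.533, 0.006]
wrist_force: [-3.1, -1.7, 7.0]
gripper_width: 44.0
```

Request:
{"fn": "jog_arm", "kwargs": {
  "series": [
    {"travel":[0,0,-0.01],"angular":[0,0,0]},
    {"travel":[0,0,-0.025],"angular":[0,0,0]},
    {"travel":[0,0,-0.05],"angular":[0,0,0]},
    {"travel":[0,0,-0.09],"angular":[0,0,0]},
    {"travel":[0,0,-0.14],"angular":[0,0,0]},
    {"travel":[0,0,-0.14],"angular":[0,0,0]}
  ]
}}

```text
t: 62.8
eef_pos: [622.9, 101.7, 233.8]
eef_rot: [2.734, 1.531, 0.021]
wrist_force: [0.1, 0.2, -0.9]
gripper_width: 44.2
```

```bash
python3 -c "
from h import *
s=status.state();print(s['eef_pos']);go(400,-218,200,58.7)"
```

```text
[622.86163507 101.74662151 233.84602612]
-> (400, -218, 200) travel [-0.3893, -0.0233, 0.0306] ang [0.8, -0.42, -0.21]
```

Request:
{"fn": "jog_arm", "kwargs": {
  "series": [
    {"travel":[-0.389,-0.0233,0],"angular":[0.8,-0.4,0]},
    {"travel":[-0.389,-0.0233,0],"angular":[0.8,-0.4,0]},
    {"travel":[-0.389,-0.0233,0],"angular":[0.8,-0.4,0]},
    {"travel":[-0.389,-0.0233,0],"angular":[0.8,-0.4,0]},
    {"travel":[-0.389,-0.0233,0],"angular":[0.8,-0.4,0]},
    {"travel":[-0.389,-0.0233,0],"angular":[0.8,-0.4,0]},
    {"travel":[-0.389,-0.0233,0],"angular":[0.8,-0.4,0]},
    {"travel":[-0.389,-0.0233,0],"angular":[0.8,-0.4,0]},
    {"travel":[-0.389,-0.0233,0.03],"angular":[0.8,-0.4,0]},
    {"travel":[-0.389,-0.0233,0.06],"angular":[0.8,-0.4,0]}
  ]
}}

```text
t: 63.8
eef_pos: [400.3, -219.1, 171.3]
eef_rot: [2.741, 1.53, 0.003]
wrist_force: [1.0, 0.4, -3.3]
gripper_width: 44.3
```

```bash
python3 -c "
from h import *
s=status.state();print(s['eef_pos']);go(400,-218,60,58.7)"
```

```text
[ 400.32489785 -219.08488127  171.30587813]
-> (400, -218, 60) travel [0.0007, -0.0012, 0.1113] ang [0.18, -0.01, -0.36]
```

Request:
{"fn": "jog_arm", "kwargs": {
  "series": [
    {"travel":[0,-0.001,0.04],"angular":[0.2,0,0]},
    {"travel":[0,-0.001,0.08],"angular":[0.2,0,0]},
    {"travel":[0,-0.001,0.11],"angular":[0.2,0,0]},
    {"travel":[0,-0.001,0.115],"angular":[0.2,0,0]},
    {"travel":[0,-0.001,0.12],"angular":[0.2,0,0]},
    {"travel":[0,-0.001,0.124],"angular":[0.2,0,0]},
    {"travel":[0,-0.001,0.126],"angular":[0.2,0,0]},
    {"travel":[0,-0.001,0.126],"angular":[0.2,0,0]}
  ]
}}

```text
t: 64.6
eef_pos: [400.1, -218.9, 46.0]
eef_rot: [2.743, 1.531, 0.001]
wrist_force: [0.2, -0.1, -2.5]
gripper_width: 44.1
```

Request:
{"fn": "jog_arm", "kwargs": {
  "series": [
    {"travel":[0,0,0.001],"angular":[0,0,0]},
    {"travel":[0,0,0.0018],"angular":[0,0,0]},
    {"travel":[0,0,0.0018],"angular":[0,0,0]}
  ]
}}

```text
t: 64.9
eef_pos: [400.5, -219.2, 45.2]
eef_rot: [2.742, 1.531, 0.001]
wrist_force: [-4.4, 2.4, 12.9]
gripper_width: 44.0
```

Request:
{"fn": "jog_arm", "kwargs": {
  "grip": 0.07,
  "series": [
    {"travel":[0,0,0],"angular":[0,0,0]},
    {"travel":[0,0,0],"angular":[0,0,0]},
    {"travel":[0,0,0],"angular":[0,0,0]},
    {"travel":[0,0,0],"angular":[0,0,0]},
    {"travel":[0,0,0],"angular":[0,0,0]},
    {"travel":[0,0,0],"angular":[0,0,0]},
    {"travel":[0,0,-0.02],"angular":[0,0,0]},
    {"travel":[0,0,-0.06],"angular":[0,0,0]},
    {"travel":[0,0,-0.11],"angular":[0,0,0]},
    {"travel":[0,0,-0.15],"angular":[0,0,0]}
  ]
}}

```text
t: 65.9
eef_pos: [400.2, -219.0, 197.8]
eef_rot: [2.741, 1.53, 0.002]
wrist_force: [0.3, -1.3, -0.4]
gripper_width: 70.3
```

Request:
{"fn": "jog_arm", "kwargs": {
  "series": [
    {"travel":[0,0.05,-0.05],"angular":[0,0,0]},
    {"travel":[0,0.1,-0.1],"angular":[0,0,0]},
    {"travel":[0,0.1,-0.13],"angular":[0,0,0]},
    {"travel":[0,0.1,-0.13],"angular":[0,0,0]}
  ]
}}

```text
t: 66.3
eef_pos: [486.7, -272.5, 331.6]
eef_rot: [2.738, 1.528, 0.004]
wrist_force: [0.3, -0.1, -0.8]
gripper_width: 69.8
```

```bash
python3 - <<'E'
from fits import *
P=allpics(); s=P[0][2]; print(s['eef_pos'].round(1),s['wrist_force']); 
def T(*a,**k):
    try: return fobj(*a,each=False,**k)
    except Exception as e: print('x')
for x,y,w in [(620,102,-31.3),(618,-13.4,20),(616.4,-128.8,20.5)]:
    for q in P: 
        print(q[0],end=' '); T([q],'puck',x,y,np.radians(w),z=12)
for x,y in [(484,-274),(495,-184),(400,-218)]:
    for q in P: print(q[0],end=' '); T([q],'jar',x,y,0,z=3)
for q in P: print([(np.round(d['position'],1).tolist(),round(d['score'],2)) for d in models.tip_of(q[1],'pedal_toe')])
a=[cv2.resize(q[1]['pixels'][...,::-1],(400,300)) for q in P]
cv2.imwrite('pics/end.png',np.vstack([np.hstack(a[:2]),np.hstack([a[2],0*a[2]])]))
E
```

```text
[ 486.7 -272.5  331.6] [ 0.28104815 -0.1223427  -0.76863172]
wrist puck [622.2 101.1 -31.5] 0.136
top puck [619.   98.7 -32.7] 0.158
side puck [619.2 103.6 -31.9] 0.057
wrist puck [617.9 -13.4  22.3] 0.078
top puck [616.5 -14.3  22.9] 0.134
side puck [617.7 -12.6  21. ] 0.08
wrist puck [ 616.9 -129.9   21.5] 0.089
top puck [ 616.3 -128.8   20.5] 0.143
side puck [ 616.5 -127.3   25. ] 0.093
wrist jar [ 482.3 -273.7    0. ] 0.037
top jar [ 481.1 -273.1    0. ] 0.063
side jar [ 483.7 -273.2    0. ] 0.086
wrist jar [ 492.8 -182.6    0. ] 0.033
top jar [ 499.1 -175.4    0. ] 0.576
side jar [ 493.4 -183.2    0. ] 0.078
wrist jar [ 397.4 -218.1    0. ] 0.04
top jar [ 401.1 -214.8    0. ] 0.509
side jar [ 398.8 -217.8    0. ] 0.08
[([465.6, -400.0, 53.9], 0.65)]
[([468.5, -403.8, 55.7], 0.65)]
[([468.8, -401.0, 53.9], 0.81)]
```

View pics/end.png

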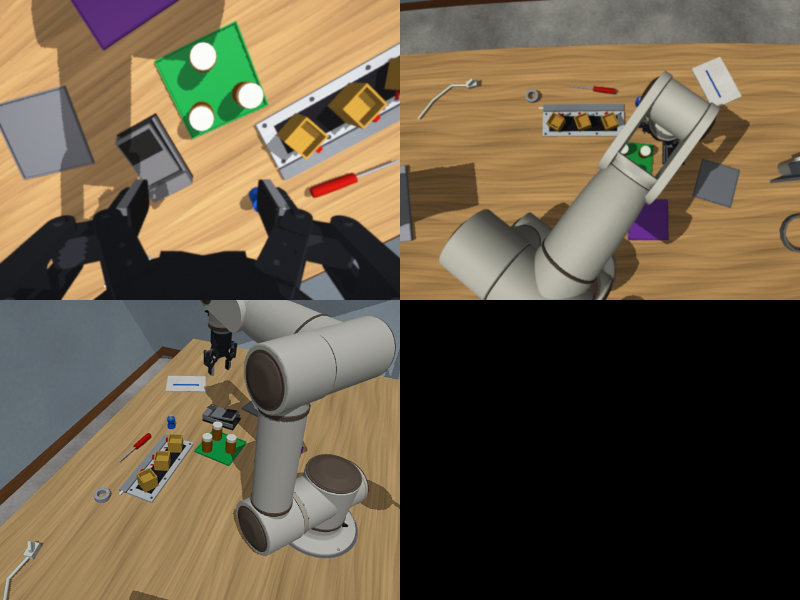

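```bash
python3 -c "
from bench import sign_off
print(sign_off())"
```

```text
the job is handed in; nothing more can be done
None
```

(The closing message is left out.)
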